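Tip the sorting deck: round parts off, flat parts stay

TASK

Sort the model-making parts: pull the aluminium stop tube out of its two spring clips and lay it in the blue bin, then raise the dark wooden deck by its red handle so that the two round white pieces roll off into the blue bin while the two flat white pieces stay on the deck, and lower the deck all the way down again without letting it drop. Then put both flat pieces in the yellow bin, leaving everything else on the bench where it is.

Things in the scene. Friction and masses are not known exactly. Their poses are not given: they have to be found in the camera images.
- stand: Fixed sorting stand, 250 x 335 mm base. Origin on the table below the hinge line of the deck, z up, x along the hinge. The deck extends to +y; at -y is the blue bin for round parts. Stand x is roughly world x (yaw within 0.3 rad).
- round_bin (a point): Centre of the inner floor of the blue bin, 8 mm above the table, axes as the stand. Inside 240 mm (x) by 115 mm (y); the walls at -y and both x ends rise to 72 mm above this floor, the wall next to the deck to 60 mm.
- deck (a joint): Tilt of the dark wooden deck about its low edge (rad): 0 = level, resting on its stand; grows as the handle end is raised; stop at 0.6. Weighs 0.45 kg, held by nothing: it falls back if let go. The round pieces leave their cradle at about 0.2 rad of tilt and roll off the low edge once the stop tube is gone. The flat pieces start to slide at a steeper tilt that changes from run to run with friction, 0.3 rad at the least.
- deck_mid (a point): Centre of the deck's top surface (85 mm above the table when level). y points up the deck to the handle. Turns with the deck, which is 156 mm (x) by 185 mm (y), hinged along its -y bottom edge, 10 mm below its surface, with side rails 8 mm high. Two low black ribs (2.5 mm high, 6 mm apart) along x, 70 mm from the low edge, cradle the round pieces.
- handle (a point): Centre of the red handle, a round bar 16 mm thick and 130 mm long along x, free on all sides, 245 mm from the hinge line along the deck's y and 80 mm above the table when level.
- stop_tube: Aluminium tube, 20 mm diameter, 200 mm long, origin at its middle, its own x along its length, parallel to the hinge. It lies across the low edge of the deck, 16 mm above the deck's surface and 14 mm beyond its edge, and blocks the round pieces. 70 g.
- clips (a point): Point midway between the two black spring clips, on the axis of the clipped tube, axes as the stand. The clips (15 mm wide) sit 90 mm to either side along x and leave the middle 160 mm free. Their mouths face up, leaning 35 degrees from vertical towards the bin (-y of the stand): pull that way, square to the tube; they resist with about 10 to 20 N in all and snap open after about 10 mm.
- guard (a point): Middle of the lower edge of an upright clear guard plate, fixed to the stand above the low edge of the deck: 156 mm long (x, plus a dark post at each end), 4 mm thick, 16 mm from the hinge line on the deck side, from 135 to 210 mm above the table. Round pieces pass below it. It stands in the way of a gripper coming straight down on the clipped tube: lean over the bin, along the clip mouths.
- round_a: White round piece, 30 mm diameter, 66 mm long, origin at its middle, its x along its length, lying in the deck's rib cradle parallel to the hinge. 50 g.
- round_b: The same as round_a, beside it.
- flat_plate: White flat plate 68 (x) by 45 (y) by 14 mm (z), origin at the centre of its underside; lies on the upper half of the deck. 50 g.
- flat_bar: White square bar 68 (x) by 24 (y) by 24 mm (z), origin at the centre of its underside; lies on the upper half of the deck beside the plate. 45 g.
- flat_bin: Fixed yellow open bin, 170 (x) by 150 (y) by 55 mm high, walls and floor 4 mm, origin at the centre of its underside; on the left or the right of the stand.
- caddy: Grey marker caddy, 140 x 120 x 50 mm, origin under its centre; on the other side of the stand from the yellow bin. Leave alone.
- tape: Roll of blue tape lying flat, 84 mm diameter, 22 mm high. Leave alone.
- glue: Glue bottle, 50 mm diameter, 130 mm high. Leave alone.
- driver: Screwdriver lying on the table, 180 mm. Leave alone.
- jar: Amber jar, 80 mm diameter, 90 mm high. Leave alone.
- model_base: White model frame, 130 mm square, 150 mm high, behind the stand. Leave alone.
There are look-alikes about, which are no part of the job. Leave any orange or pink look-alike of the flat_bar alone. There is more than one size of the stop_tube; the one meant has the size given above.

How it is judged (in metres and radians):
On the way, in this order (a step that is already met when the one before it is completed fails the run):
1. the stop tube is out of its clips and lies released in the blue bin (x of stop_tube in the frame of round_bin between -0.12 and 0.12 m and y of stop_tube in the frame of round_bin between -0.06 and 0.06 m and z of stop_tube in the frame of round_bin between -0.005 and 0.062 m and contact force between stop_tube and the fingers below 0.1 N and linear speed of stop_tube below 0.1 m/s), for 0.2 s.
2. the deck is being tipped with the round and flat pieces on it (value of joint deck above 0.06 rad and x of round_a in the frame of deck_mid between -0.08 and 0.08 m and y of round_a in the frame of deck_mid between -0.095 and 0.11 m and z of round_a in the frame of deck_mid between -0.005 and 0.03 m and x of round_b in the frame of deck_mid between -0.08 and 0.08 m and y of round_b in the frame of deck_mid between -0.095 and 0.11 m and z of round_b in the frame of deck_mid between -0.005 and 0.03 m and x of flat_plate in the frame of deck_mid between -0.08 and 0.08 m and y of flat_plate in the frame of deck_mid between -0.095 and 0.11 m and z of flat_plate in the frame of deck_mid between -0.005 and 0.03 m and x of flat_bar in the frame of deck_mid between -0.08 and 0.08 m and y of flat_bar in the frame of deck_mid between -0.095 and 0.11 m and z of flat_bar in the frame of deck_mid between -0.005 and 0.03 m), for 0.05 s.
3. both round pieces have rolled into the blue bin while the deck is tipped and both flat pieces are still on it (value of joint deck above 0.05 rad and x of round_a in the frame of round_bin between -0.12 and 0.12 m and y of round_a in the frame of round_bin between -0.06 and 0.06 m and z of round_a in the frame of round_bin between -0.005 and 0.062 m and x of round_b in the frame of round_bin between -0.12 and 0.12 m and y of round_b in the frame of round_bin between -0.06 and 0.06 m and z of round_b in the frame of round_bin between -0.005 and 0.062 m and x of flat_plate in the frame of deck_mid between -0.08 and 0.08 m and y of flat_plate in the frame of deck_mid between -0.095 and 0.11 m and z of flat_plate in the frame of deck_mid between -0.005 and 0.03 m and x of flat_bar in the frame of deck_mid between -0.08 and 0.08 m and y of flat_bar in the frame of deck_mid between -0.095 and 0.11 m and z of flat_bar in the frame of deck_mid between -0.005 and 0.03 m), for 0.1 s.
4. the deck is level again with both flat pieces still on it (value of joint deck below 0.03 rad and x of flat_plate in the frame of deck_mid between -0.08 and 0.08 m and y of flat_plate in the frame of deck_mid between -0.095 and 0.11 m and z of flat_plate in the frame of deck_mid between -0.005 and 0.03 m and x of flat_bar in the frame of deck_mid between -0.08 and 0.08 m and y of flat_bar in the frame of deck_mid between -0.095 and 0.11 m and z of flat_bar in the frame of deck_mid between -0.005 and 0.03 m), for 0.1 s.
At the end, for the whole second after the job is handed in: The stop tube and both round pieces lie in the blue bin (their middles inside its walls and less than 62 mm above its floor), both flat pieces lie in the yellow bin (origins inside its walls, less than 50 mm up), the deck is level within 0.03 rad, and all are at rest (value of joint deck below 0.03 rad and x of stop_tube in the frame of round_bin between -0.12 and 0.12 m and y of stop_tube in the frame of round_bin between -0.06 and 0.06 m and z of stop_tube in the frame of round_bin between -0.005 and 0.062 m and linear speed of each of stop_tube, round_a, round_b, flat_plate, flat_bar below 0.03 m/s and x of round_a in the frame of round_bin between -0.12 and 0.12 m and y of round_a in the frame of round_bin between -0.06 and 0.06 m and z of round_a in the frame of round_bin between -0.005 and 0.062 m and x of round_b in the frame of round_bin between -0.12 and 0.12 m and y of round_b in the frame of round_bin between -0.06 and 0.06 m and z of round_b in the frame of round_bin between -0.005 and 0.062 m and x of flat_plate in the frame of flat_bin between -0.085 and 0.085 m and y of flat_plate in the frame of flat_bin between -0.075 and 0.075 m and z of flat_plate in the frame of flat_bin between -0.005 and 0.05 m and x of flat_bar in the frame of flat_bin between -0.085 and 0.085 m and y of flat_bar in the frame of flat_bin between -0.075 and 0.075 m and z of flat_bar in the frame of flat_bin between -0.005 and 0.05 m); the robot touches nothing.
It fails at once if the deck is dropped (it swings down faster than 1.5 rad/s) (velocity of joint deck below -1.5 rad/s).
It fails at once if a bystander is shifted by more than 25 mm (distance of any of caddy, tape, glue, driver, jar, model_base from where it was at the start of the episode above 0.025 m).
It also fails if it takes over 72 s, if anything falls off the work surface, if the arm or the gripper's body presses on something with over 40 N, if the wrist force passes 120 N, or if a joint passes its speed limit or range.

ROBOT

A 6-joint arm with a two-finger parallel gripper is mounted at the origin on the work surface. World frame = base frame: x ahead of the robot, y to its left, z up, the work surface at z = 0. Lengths are in m, angles in degrees, forces in N, time in s.
With the tool pointing down it reaches from about 0.375 to 0.9 m from the base axis. Payload 3.1 kg.
Tool frame: the origin (TCP) lies midway between the tips of the shut fingers; the grasp point (between the pads) lies 19 mm behind it; z points along the fingers, y is the direction in which the jaws open and shut (so a half turn about z gives the same grasp; the last joint's range is limited). The gripper opens to 87 mm and grips with 3 to 60 N. Pads are 19 mm wide; open, the fingers measure 117 mm over their backs; the gripper's body (75 mm by 190 mm) begins 51 mm behind the grasp point.
Start: joints at [65.231, 30.224, 82.088, -0, 67.689, -10.227], TCP at [0.157, 0.605, 0.223] pointing down, gripper open.
Joint ranges: [-176.69, 176.69], [-43.24, 126.21], [12.49, 139.97], [-82, 262], [0, 151.66], [-163.58, 163.58]. Speed limits (degrees/s): [159.86, 159.86, 180, 180, 180, 180].

INTERFACE

Orientations are given as a 3x3 rotation matrix whose columns are the frame's x, y, z axes.
In Python, from rig import bot gives the robot as it stands.
- The arm moves only by the tool carry_out, never from a script. Its arguments are lists of equal length, an entry for each row: "grip": the gripper's target within -1 to 1 (fully open at 1, half-way at 0, shut at -1); "slide": the shift along the tool's x, y, z in mm, a list of three; "twist": the turn, a rotation vector about the tool's x, y, z in rad, a list of three. In form: {"grip": [grip, ...], "slide": [[dx, dy, dz], ...], "twist": [[wx, wy, wz], ...]}. A call has 1 to 12 rows; each row shifts and turns the pose as measured when the row begins, along the tool's axes as they then stand; what a row does not reach is not made up. A row lasts 1/10 s, in which the tool goes at most 50 mm and 8.59 degrees, less where a joint would pass 70% of its speed; a pose out of reach is approached as far as the arm can. A call is refused whole if a number of a shift passes 50 or a number of a turn 0.15, either way. A call with a gripper value outside its range is refused whole. The fingers move at their own pace and stop on an object; the grip force is fixed at half the most. Time passes only in rows, so rows that do not move let the fingers close. It gives the time, the measured TCP pose, the force and the opening at its end, in the units of the state.
- bot.read_state(): the state, without advancing time (a new reading comes with each control period).
- bot.capture(name): name is "scene" or "top"; returns a dict with "color" (480x640x3 uint8, red, green, blue), "depth" (480x640 float32, m along the optical axis (not along the pixel's ray), 0 where there is no reading), "fx", "fy", "cx", "cy" (pixels), "k1" (the pictures are not rectified: a ray, as slopes to the right and down, at radius r is drawn at 1 + k1 r^2 times it, then the intrinsics apply), "position" and "rotation" of the camera in the world. Camera axes: x right, y up, looking along -z (the intrinsics and any distortion apply to the point x, -y, -z); pixel columns grow to the right and rows downward; lengths in m; the calibration is good to about 2 mm. A picture is of the moment at which its call begins.
- bot.hand_in(): hands the job in, once; it reports no verdict.
The state is a dict: "time_s": time; "joint_positions": joint angles; "qvel": joint speeds; "tau": joint torques, N m; "position": TCP position; "tcp_rot": TCP orientation; "force": force on the tool from outside, world axes, zero at the start; "moment": the same for the moment, N m; "opening": opening from 0.0 (shut) to 1.0 (fully open).
Only numpy, scipy, OpenCV 4.12 (cv2) and the standard library are available. Lean on these libraries where they do the work, as an engineer would, in place of code of your own. Each camera call takes 0.05 s, during which the arm holds its last target.

## Working session

There is one attempt and no reset: what is moved stays moved. The work goes in short steps, Python scripts to look and compute and a tool call to move; the robot and the scene stay as the last step left them, time stands still between calls to the robot, and variables do not carry over. Pictures are saved under pics/ and viewed, and the job is handed in when it is done.

Besides the shell and the picture viewer there is one more tool, called after "Emit:" as name(argument=value, ...), one argument or row to a line, values as JSON. carry_out: Moves the arm, as the interface text tells. Its arguments: {"type":"object","properties":{"grip":{"type":"array"},"slide":{"type":"array"},"twist":{"type":"array"}},"required":["grip","slide","twist"]}

```bash
ls; mkdir -p pics
cat > h.py <<'E'
import numpy as np, cv2, pickle
from rig import bot
def snap(name,tag):
    c=bot.capture(name); pickle.dump(c,open(f'{tag}.pkl','wb'))
    cv2.imwrite(f'pics/{tag}.png',c['color'][:,:,::-1]); return c
def load(tag): return pickle.load(open(f'{tag}.pkl','rb'))
def cloud(c):
    K=np.array([[c['fx'],0,c['cx']],[0,c['fy'],c['cy']],[0,0,1.]])
    v,u=np.mgrid[0:480,0:640]
    p=np.stack([u,v],-1).reshape(-1,1,2).astype(float)
    s=cv2.undistortPoints(p,K,np.array([c['k1'],0,0,0.])).reshape(480,640,2)
    d=c['depth']; P=np.stack([s[...,0]*d,-s[...,1]*d,-d],-1)
    W=P@np.array(c['rotation']).T+np.array(c['position']); W[d==0]=np.nan
    return W
E
python3 - <<'E'
from h import *
for n in('scene','top'):
    c=snap(n,n+'0'); print(n,c['position'],c['fx'],c['k1'],np.array(c['rotation']).round(3).tolist())
print({k:np.round(v,3).tolist() for k,v in bot.read_state().items()})
E
```

```text
pics
scene [0.96819368 0.81112609 0.71567878] 474.3707286876929 0.042091418985440096 [[-0.844, -0.284, 0.454], [0.535, -0.477, 0.697], [0.018, 0.832, 0.555]]
top [0.28930521 0.0716845  1.3053976 ] 514.8316447300457 -0.00042414167108290626 [[-0.01, 0.986, -0.169], [-1.0, -0.006, 0.02], [0.019, 0.169, 0.985]]
{'time_s': 0.1, 'joint_positions': [65.231, 30.274, 82.149, -0.0, 67.688, -10.228], 'qvel': [0.014, -0.11, -0.153, -0.115, -0.017, 0.054], 'tau': [0.0, -44.099, -17.715, 0.063, 0.053, -0.0], 'position': [0.157, 0.604, 0.222], 'tcp_rot': [[-0.968, 0.251, -0.001], [0.251, 0.968, -0.002], [0.0, -0.002, -1.0]], 'force': [-0.323, 0.481, 0.799], 'moment': [0.001, -0.024, 0.034], 'opening': 1.003}
```

View pics/scene0.png

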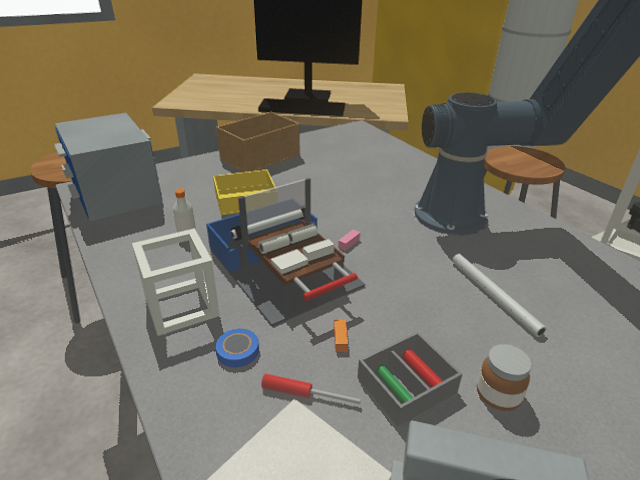

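View pics/top0.png

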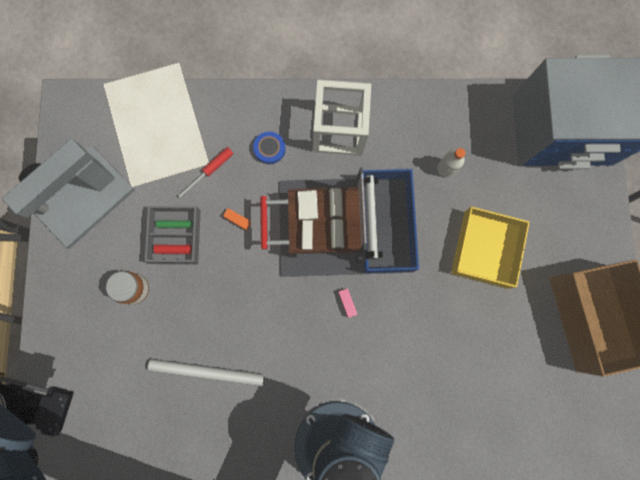

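The top view shows the stand at pixels x 255–415, y 168–275: deck around (325,218), red handle (265,222), clipped tube (371,217), blue bin (395,220). The yellow bin is at (490,247). The flat pieces are at (307,205) and (307,235). A pink look-alike is at (347,303), an orange one at (236,218), and a loose long tube at (205,372).

Run:
```python
from h import *
c=load('top0'); W=cloud(c)
im=c['color'][150:300,240:440,::-1]; cv2.imwrite('pics/top0c.png',cv2.resize(im,None,fx=4,fy=4,interpolation=cv2.INTER_CUBIC))
s=load('scene0'); im=s['color'][160:310,190:390,::-1]; cv2.imwrite('pics/scene0c.png',cv2.resize(im,None,fx=4,fy=4,interpolation=cv2.INTER_CUBIC))
for u,v in [(265,222),(307,205),(307,235),(336,205),(336,235),(371,190),(371,217),(371,245),(395,220),(490,247),(300,250),(205,372),(150,365),(262,380),(347,303),(236,218),(452,162)]:
    print((u,v),W[v,u].round(4))
```

```text
(265, 222) [0.5336 0.1702 0.0875]
(307, 205) [0.5727 0.0689 0.0975]
(307, 235) [0.4971 0.0694 0.1108]
(336, 205) [ 0.5688 -0.      0.1123]
(336, 235) [0.4952 0.0015 0.1192]
(371, 190) [ 0.6049 -0.0843  0.1136]
(371, 217) [ 0.5388 -0.0824  0.1144]
(371, 245) [ 0.4728 -0.0814  0.1072]
(395, 220) [ 0.5526 -0.1578  0.0088]
(490, 247) [ 4.819e-01 -4.027e-01  1.000e-04]
(300, 250) [0.4652 0.0863 0.0852]
(205, 372) [0.1792 0.3167 0.0252]
(150, 365) [0.1971 0.4485 0.0264]
(262, 380) [0.1593 0.1794 0.0282]
(347, 303) [ 0.3409 -0.0286  0.0239]
(236, 218) [0.5576 0.2491 0.0215]
(452, 162) [ 0.6792 -0.2878  0.0969]
```

View pics/top0c.png

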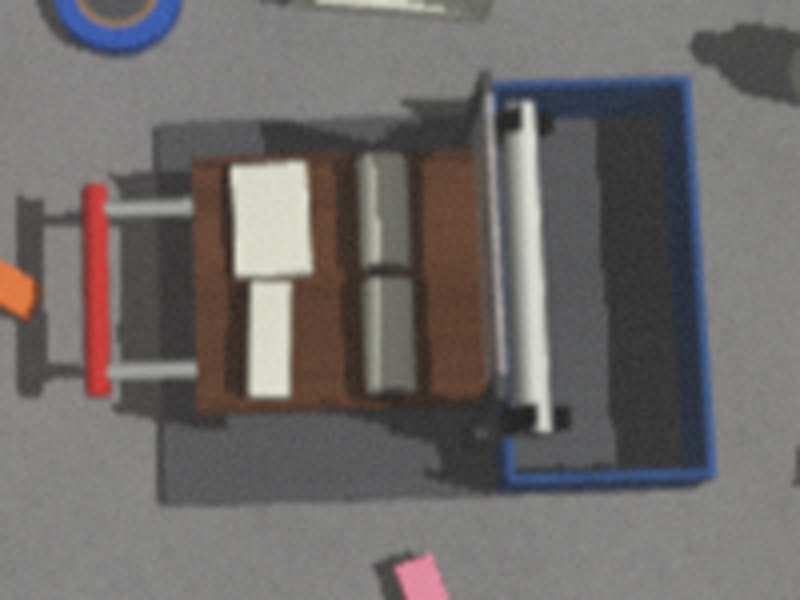

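View pics/scene0c.png

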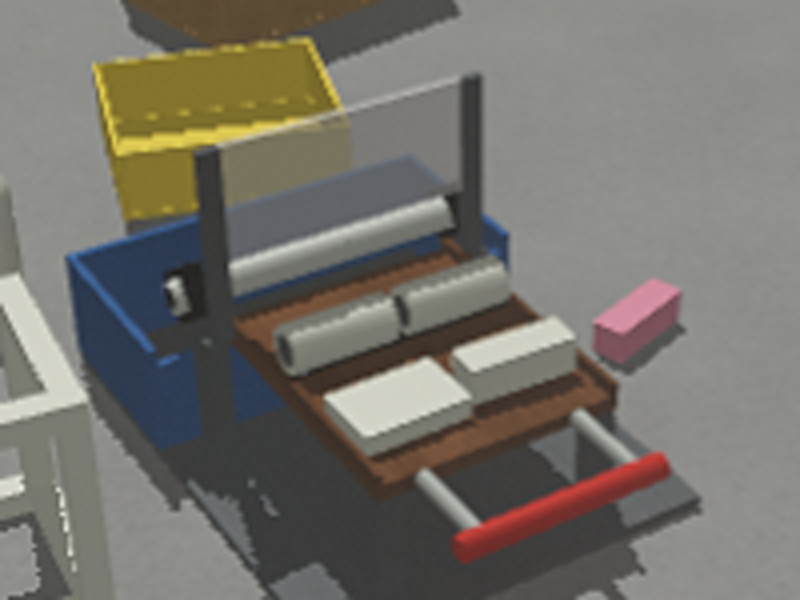

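```bash
cat > fit.py <<'E'
from h import *
def masks(c):
    h=cv2.cvtColor(c['color'],cv2.COLOR_RGB2HSV).astype(int); return h
def line(P):
    m=P.mean(0); u,s,v=np.linalg.svd(P-m); d=v[0]; d=d*np.sign(d[0]); t=(P-m)@d; return m,d,np.percentile(t,[1,99])
E
python3 - <<'E'
from fit import *
c=load('top0'); W=cloud(c); h=masks(c)
def reg(u0,u1,v0,v1):
    m=np.zeros((480,640),bool); m[v0:v1,u0:u1]=1; return m
red=((h[...,0]<8)|(h[...,0]>172))&(h[...,1]>150)&reg(255,275,185,260)&(W[...,2]>.06)
white=(h[...,1]<50)&(h[...,2]>130)&reg(362,382,165,265)&(W[...,2]>.09)
for n,m in(('handle',red),('tube',white)):
    P=W[m]; mm,d,t=line(P[:,:2]); print(n,m.sum(),mm.round(4),np.median(P[:,2]).round(4),P[:,2].max().round(4),'yaw',np.degrees(np.arctan2(d[1],d[0])).round(2),'ends',(mm+d*t[0]).round(4),(mm+d*t[1]).round(4))
yel=(h[...,0]>20)&(h[...,0]<35)&(h[...,1]>120)&reg(440,540,200,295)
P=W[yel]; print('ybin',P.shape)
top=P[P[:,2]>.045]; r=cv2.minAreaRect(top[:,:2].astype(np.float32)); print(r, P[:,2].min(),P[:,2].max())
blu=(h[...,0]>100)&(h[...,0]<130)&(h[...,1]>120)&reg(350,425,160,285)
P=W[blu]; top=P[P[:,2]>.07]; print('bbin',cv2.minAreaRect(top[:,:2].astype(np.float32)),P[:,2].max())
E
```

```text
handle 244 [0.5327 0.1734] 0.0868 0.0963 yaw 1.51 ends [0.4715 0.1718] [0.5958 0.1751]
tube 595 [ 0.5397 -0.0803] 0.11 0.2149 yaw 1.0 ends [ 0.4466 -0.0819] [ 0.637  -0.0786]
ybin (4519, 3)
((0.4756343960762024, -0.3906480073928833), (0.15143823623657227, 0.17113034427165985), 74.73947143554688) nan nan
bbin ((0.5406738519668579, -0.13237041234970093), (0.24931004643440247, 0.12303361296653748), 0.9649305939674377) nan
```

Run:
```python
from fit import *
from scipy.optimize import least_squares
def cyl(P,r):
    f=lambda q:(np.hypot(P[:,1]-q[0]-q[1]*(P[:,0]-.54), P[:,2]-q[2]-q[3]*(P[:,0]-.54))-r)
    s=least_squares(f,[np.median(P[:,1]),0,np.median(P[:,2])-.005,0],loss='soft_l1',f_scale=.001); return s.x,np.abs(s.fun).mean()
for n in('top0','scene0'):
    c=load(n); W=cloud(c); h=masks(c)
    red=((h[...,0]<8)|(h[...,0]>172))&(h[...,1]>120)
    box=lambda lo,hi:((W>np.array(lo))&(W<np.array(hi))).all(-1)
    P=W[red&box([.44,.15,.05],[.62,.2,.11])]; print(n,'handle',len(P),np.round(cyl(P,.008)[0],4),cyl(P,.008)[1].round(4),np.percentile(P[:,0],[1,50,99]).round(3))
    wh=(h[...,1]<60)&(h[...,2]>110)
    P=W[wh&box([.43,-.11,.09],[.66,-.06,.116])]; print('tube',len(P),np.round(cyl(P,.01)[0],4),cyl(P,.01)[1].round(4),np.percentile(P[:,0],[1,50,99]).round(3))
    for nm,lo,hi in(('plate',[.53,.03,.093],[.63,.12,.104]),('bar',[.44,.03,.105],[.545,.12,.115])):
        P=W[wh&box(lo,hi)]
        if len(P)>20: print(nm,len(P),cv2.minAreaRect(P[:,:2].astype(np.float32)),np.median(P[:,2]))
    for nm,lo,hi in(('ra',[.44,-.03,.1],[.545,.03,.13]),('rb',[.545,-.03,.1],[.63,.03,.13])):
        P=W[(h[...,1]<60)&box(lo,hi)]; print(nm,len(P),np.round(cyl(P,.015)[0],4),np.percentile(P[:,0],[1,99]).round(3))
```

```text
top0 handle 302 [ 0.1751  0.0295  0.0798 -0.0024] 0.0015 [0.471 0.534 0.597]
tube 533 [-0.0841  0.0228  0.1007 -0.0004] 0.0017 [0.447 0.542 0.638]
plate 523 ((0.5749857425689697, 0.06798164546489716), (0.07235687971115112, 0.044788047671318054), 2.3577356338500977) 0.09870399619114822
bar 279 ((0.5024276971817017, 0.06938941031694412), (0.023743176832795143, 0.07343573868274689), 89.53305053710938) 0.10875881640496554
ra 367 [-0.      0.0337  0.1009 -0.0182] [0.468 0.544]
rb 323 [1.000e-04 1.950e-02 1.018e-01 2.600e-03] [0.546 0.607]
scene0 handle 391 [0.1748 0.0263 0.0795 0.0013] 0.0011 [0.473 0.542 0.6  ]
tube 409 [-0.0848  0.0129  0.1002 -0.0003] 0.0014 [0.461 0.539 0.642]
plate 476 ((0.5717344880104065, 0.0685625746846199), (0.08123455941677094, 0.048047855496406555), 3.5662050247192383) 0.09818750018322753
bar 208 ((0.49976789951324463, 0.07048434019088745), (0.06816759705543518, 0.026932837441563606), 0.22684186697006226) 0.10808695210718178
ra 304 [ 0.0005  0.0299  0.1006 -0.0157] [0.469 0.545]
rb 326 [ 0.0004  0.0117  0.1022 -0.0206] [0.546 0.612]
```

Both cameras agree:

| Part | Measured |
|---|---|
| Clipped tube | Axis at y=-0.0845, z=0.1005, centred at x=0.54, about 200 mm long |
| Loose tube at (205,372) | About 290 mm long and thicker, so it is the look-alike |
| Stand | Yaw about 1.4° |
| Handle | (0.535, 0.175, 0.080) |

Next is a planning helper. I also want to see which way the gripper's wide side runs.

```bash
cat > plan.py <<'E'
from h import *
from scipy.spatial.transform import Rotation as R, Slerp
YAW=0.0244
XS=np.array([np.cos(YAW),np.sin(YAW),0]); YS=np.array([-np.sin(YAW),np.cos(YAW),0]); Z=np.array([0,0,1.])
H0=np.array([.54,-.0845,0])+.014*YS   # stand origin
def S(x,y,z): return H0+x*XS+y*YS+z*Z
def ori(lean,flip=1):  # lean rad toward -y (over the bin); tool z down; x=-XS*flip
    z=np.sin(lean)*YS-np.cos(lean)*Z; x=-XS*flip; return np.stack([x,np.cross(z,x),z],1)
def rows(p1,R1,n=None,start=None,step=.045,rstep=.13,show=True):
    if start is None:
        s=bot.read_state(); p0=np.array(s['position']); R0=np.array(s['tcp_rot'])
    else: p0,R0=start
    a=(R.from_matrix(R0).inv()*R.from_matrix(R1)).as_rotvec()
    k=max(int(np.ceil(np.linalg.norm(p1-p0)/step)),int(np.ceil(np.linalg.norm(a)/rstep)),1); n=max(n or 0,k)
    o=[]
    for i in range(n):
        Ri=R0@R.from_rotvec(a*i/n).as_matrix(); o.append(((Ri.T@(p1-p0))/n*1000).round(1).tolist())
    print('n',n,'twist',(a/n).round(4).tolist())
    print(str(o).replace(' ',''))
    return p1,R1
def grasp2tcp(g,Rm,back=.019): return g+back*Rm[:,2]
def st():
    s=bot.read_state(); print('t',s['time_s'],'p',np.round(s['position'],4),'q',np.round(s['joint_positions'],1),'F',np.round(s['force'],1),'o',round(s['opening'],3)); return s
E
python3 - <<'E'
from plan import *
st(); T=np.radians(35)
s=bot.read_state()
a=rows(np.array([.42,.30,.42]),np.array(s['tcp_rot']))
rows(S(0,-.17,.40),ori(T),start=a)
E
```

```text
t 0.1 p [0.1566 0.6044 0.2217] q [ 65.2  30.3  82.1  -0.   67.7 -10.2] F [-0.3  0.5  0.8] o 1.003
n 10 twist [0.0, 0.0, 0.0]
[[-33.1,-22.9,-19.8],[-33.1,-22.9,-19.8],[-33.1,-22.9,-19.8],[-33.1,-22.9,-19.8],[-33.1,-22.9,-19.8],[-33.1,-22.9,-19.8],[-33.1,-22.9,-19.8],[-33.1,-22.9,-19.8],[-33.1,-22.9,-19.8],[-33.1,-22.9,-19.8]]
n 13 twist [-0.0468, 0.0065, -0.0207]
[[-19.7,-37.8,1.6],[-18.9,-38.3,-0.3],[-18.1,-38.6,-2.2],[-17.2,-38.8,-4.2],[-16.4,-38.9,-6.1],[-15.5,-38.9,-8.0],[-14.7,-38.8,-9.9],[-13.8,-38.6,-11.8],[-12.9,-38.3,-13.7],[-12.0,-37.9,-15.6],[-11.2,-37.3,-17.4],[-10.3,-36.7,-19.2],[-9.4,-36.0,-21.0]]
```

Emit:
carry_out(
  grip=[-0.3,-0.3,-0.3,-0.3,-0.3,-0.3,-0.3,-0.3,-0.3,-0.3],
  slide=[
    [-33,-23,-20],
    [-33,-23,-20],
    [-33,-23,-20],
    [-33,-23,-20],
    [-33,-23,-20],
    [-33,-23,-20],
    [-33,-23,-20],
    [-33,-23,-20],
    [-33,-23,-20],
    [-33,-23,-20],
  ],
  twist=[
    [0,0,0],
    [0,0,0],
    [0,0,0],
    [0,0,0],
    [0,0,0],
    [0,0,0],
    [0,0,0],
    [0,0,0],
    [0,0,0],
    [0,0,0],
  ],
)

```text
time_s: 1.1
position: [0.4225, 0.2903, 0.4209]
tcp_rot: [[-0.971, 0.241, -0.012], [0.241, 0.97, -0.014], [0.009, -0.016, -1.0]]
force: [0.3, 0.4, 0.6]
opening: 0.358
```

Run:
```python
from plan import *
st(); T=np.radians(35)
rows(S(0,-.17,.40),ori(T),n=12)
```

```text
t 1.1 p [0.4225 0.2903 0.4209] q [ 22.3  11.5  79.9  -0.5  89.5 -53.8] F [0.3 0.4 0.6] o 0.358
n 13 twist [-0.0479, 0.0055, -0.0202]
[[-18.9,-37.3,2.1],[-18.1,-37.8,0.2],[-17.4,-38.1,-1.8],[-16.6,-38.3,-3.7],[-15.8,-38.4,-5.6],[-15.0,-38.4,-7.5],[-14.2,-38.3,-9.4],[-13.3,-38.1,-11.3],[-12.5,-37.8,-13.2],[-11.7,-37.3,-15.1],[-10.8,-36.8,-16.9],[-10.0,-36.1,-18.7],[-9.2,-35.4,-20.5]]
```

Emit:
carry_out(
  grip=[-0.3,-0.3,-0.3,-0.3,-0.3,-0.3,-0.3,-0.3,-0.3,-0.3,-0.3,-0.3],
  slide=[
    [-19,-37,2],
    [-18,-38,0],
    [-17,-38,-2],
    [-17,-38,-4],
    [-16,-38,-6],
    [-15,-38,-8],
    [-14,-38,-9],
    [-13,-38,-11],
    [-12,-38,-13],
    [-12,-37,-15],
    [-11,-37,-17],
    [-10,-36,-19],
  ],
  twist=[
    [-0.048,0.005,-0.02],
    [-0.048,0.005,-0.02],
    [-0.048,0.005,-0.02],
    [-0.048,0.005,-0.02],
    [-0.048,0.005,-0.02],
    [-0.048,0.005,-0.02],
    [-0.048,0.005,-0.02],
    [-0.048,0.005,-0.02],
    [-0.048,0.005,-0.02],
    [-0.048,0.005,-0.02],
    [-0.048,0.005,-0.02],
    [-0.048,0.005,-0.02],
  ],
)

```text
time_s: 2.3
position: [0.5405, -0.215, 0.3996]
tcp_rot: [[-1.0, -0.016, 0.008], [-0.009, 0.83, 0.557], [-0.016, 0.557, -0.83]]
force: [1.3, -0.2, 0.9]
opening: 0.347
```

Run:
```python
from plan import *
st(); T=np.radians(35)
snap('scene','scene1'); snap('top','top1')
rows(S(0,-.16,.35),ori(T))
```

```text
t 2.3 p [ 0.5405 -0.215   0.3996] q [ -45.3   27.4   66.9   24.9  109.1 -132.7] F [ 1.3 -0.2  0.9] o 0.347
n 2 twist [-0.0103, 0.0109, -0.0061]
[[-1.0,-17.0,15.8],[-1.1,-17.2,15.6]]
```

View pics/scene1.png

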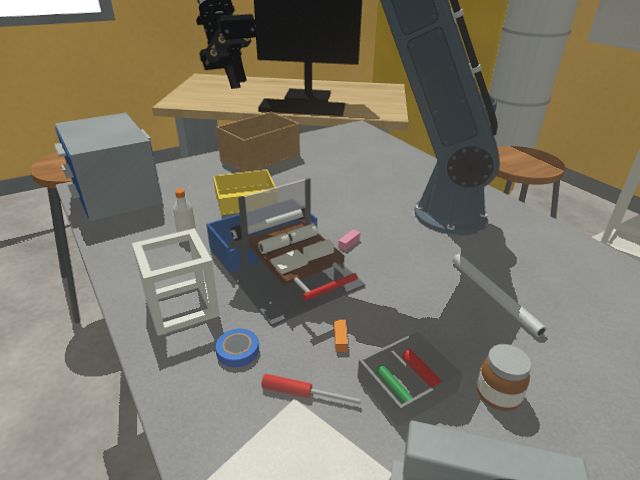

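View pics/top1.png

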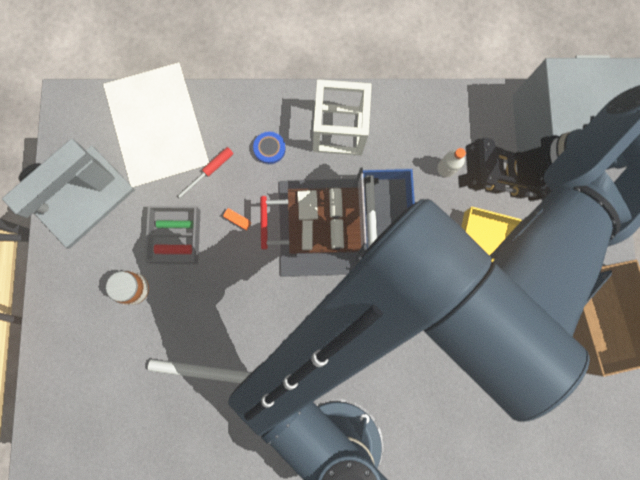

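Run:
```python
from plan import *
s=st(); Rt=np.array(s['tcp_rot']); p=np.array(s['position'])
for n in('scene1','top1'):
    c=load(n); W=cloud(c); L=(W-p)@Rt; 
    for z0,z1 in((-.02,.01),(-.05,-.02),(-.07,-.05),(-.09,-.07),(-.11,-.09),(-.14,-.11),(-.17,-.14),(-.21,-.17),(-.26,-.21)):
        m=(np.abs(L[...,:2])<.14).all(-1)&(L[...,2]>z0)&(L[...,2]<z1)
        if m.sum()>5: print(n,z0,z1,m.sum(),'x',np.percentile(L[m][:,0],[1,99]).round(3),'y',np.percentile(L[m][:,1],[1,99]).round(3))
    if n=='scene1': cv2.imwrite('pics/g1.png',cv2.resize(c['color'][0:110,150:300,::-1],None,fx=5,fy=5,interpolation=cv2.INTER_CUBIC))
    else: cv2.imwrite('pics/g2.png',cv2.resize(c['color'][90:240,430:600,::-1],None,fx=4,fy=4,interpolation=cv2.INTER_CUBIC))
```

```text
t 2.4 p [ 0.5411 -0.2198  0.3952] q [ -45.5   27.8   66.8   24.7  108.9 -132.6] F [-1.6  0.1 -1.3] o 0.35
scene1 -0.02 0.01 183 x [-0.012  0.011] y [-0.018  0.034]
scene1 -0.05 -0.02 257 x [-0.012  0.011] y [-0.019  0.038]
scene1 -0.07 -0.05 237 x [-0.014  0.013] y [-0.077  0.053]
scene1 -0.09 -0.07 1039 x [-0.038  0.037] y [-0.077  0.096]
scene1 -0.11 -0.09 629 x [-0.039  0.037] y [-0.079  0.104]
scene1 -0.14 -0.11 268 x [-0.039  0.03 ] y [-0.065  0.103]
scene1 -0.17 -0.14 511 x [-0.038  0.036] y [-0.042  0.027]
scene1 -0.21 -0.17 233 x [-0.037  0.032] y [-0.021  0.044]
top1 -0.02 0.01 123 x [-0.011  0.011] y [-0.026  0.023]
top1 -0.05 -0.02 18 x [-0.007  0.011] y [-0.026  0.022]
top1 -0.07 -0.05 10 x [-0.015  0.013] y [-0.031 -0.023]
top1 -0.09 -0.07 717 x [-0.036  0.037] y [-0.084  0.086]
top1 -0.11 -0.09 997 x [-0.036  0.037] y [-0.083  0.093]
top1 -0.14 -0.11 1556 x [-0.035  0.035] y [-0.06   0.093]
top1 -0.17 -0.14 392 x [-0.034  0.024] y [-0.009  0.016]
top1 -0.21 -0.17 628 x [-0.036  0.019] y [0.002 0.035]
top1 -0.26 -0.21 1045 x [-0.042  0.084] y [-0.012  0.139]
```

View pics/g1.png

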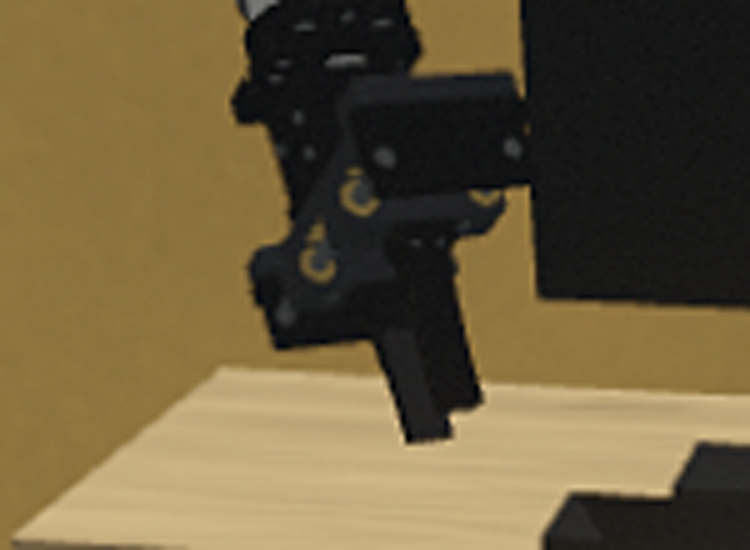

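View pics/g2.png

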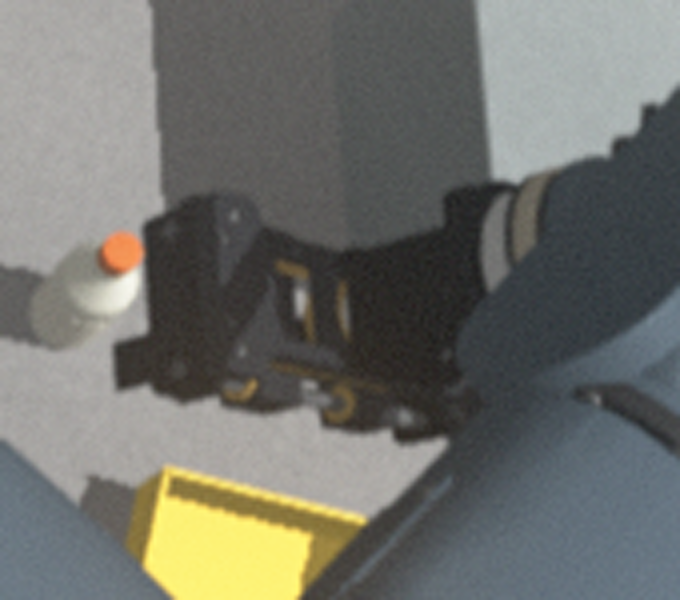

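Run:
```python
from plan import *
s=st(); Rt=np.array(s['tcp_rot']); p=np.array(s['position'])
for n in('scene1','top1'):
    c=load(n); W=cloud(c); L=(W-p)@Rt
    L=L[(np.abs(L[...,0])<.05)&(np.abs(L[...,1])<.13)&(L[...,2]>-.2)&(L[...,2]<.02)]
    for y in np.arange(-.12,.12,.01):
        m=(L[:,1]>=y)&(L[:,1]<y+.01)
        if m.sum()>8: print(n,round(y,2),m.sum(),'z',np.percentile(L[m][:,2],[2,50,98]).round(3),'x',np.percentile(L[m][:,0],[2,98]).round(3))
```

```text
t 2.4 p [ 0.5411 -0.2198  0.3952] q [ -45.5   27.8   66.8   24.7  108.9 -132.6] F [-1.6  0.1 -1.3] o 0.35
scene1 -0.08 169 z [-0.108 -0.08  -0.07 ] x [-0.039  0.007]
scene1 -0.07 47 z [-0.113 -0.104 -0.072] x [-0.039 -0.007]
scene1 -0.06 12 z [-0.113 -0.109 -0.086] x [-0.032 -0.027]
scene1 -0.05 30 z [-0.165 -0.12  -0.076] x [-0.036 -0.021]
scene1 -0.04 104 z [-0.168 -0.127 -0.068] x [-0.038 -0.011]
scene1 -0.03 133 z [-0.171 -0.123 -0.054] x [-0.038 -0.01 ]
scene1 -0.02 390 z [-0.164 -0.076 -0.002] x [-0.037  0.006]
scene1 -0.01 153 z [-0.195 -0.046 -0.004] x [-0.036  0.008]
scene1 -0.0 99 z [-0.19  -0.155 -0.081] x [-0.037  0.036]
scene1 0.01 199 z [-0.184 -0.159 -0.108] x [-0.038  0.034]
scene1 0.02 424 z [-0.178 -0.161 -0.001] x [-0.035  0.032]
scene1 0.03 364 z [-0.175 -0.054 -0.003] x [-0.036  0.026]
scene1 0.04 145 z [-0.174 -0.075 -0.058] x [-0.037  0.031]
scene1 0.05 216 z [-0.107 -0.079 -0.068] x [-0.036  0.035]
scene1 0.07 9 z [-0.112 -0.103 -0.081] x [-0.037 -0.031]
scene1 0.08 69 z [-0.113 -0.077 -0.07 ] x [-0.038  0.038]
scene1 0.09 607 z [-0.114 -0.09  -0.071] x [-0.03
[... 437 characters left out ...]
] x [-0.011  0.037]
top1 -0.02 69 z [-0.145 -0.111 -0.008] x [0.008 0.032]
top1 -0.01 83 z [-0.181 -0.128 -0.087] x [-0.036  0.032]
top1 -0.0 286 z [-0.181 -0.134 -0.089] x [-0.035  0.028]
top1 0.01 889 z [-0.183 -0.131 -0.012] x [-0.033  0.025]
top1 0.02 552 z [-0.197 -0.114 -0.007] x [-0.026  0.037]
top1 0.03 327 z [-0.199 -0.174 -0.083] x [-0.023  0.037]
top1 0.04 115 z [-0.115 -0.096 -0.076] x [-0.025  0.037]
top1 0.05 48 z [-0.115 -0.113 -0.086] x [-0.025  0.032]
top1 0.06 142 z [-0.116 -0.114 -0.112] x [-0.034  0.035]
top1 0.07 201 z [-0.116 -0.114 -0.079] x [-0.035  0.037]
top1 0.08 767 z [-0.115 -0.089 -0.072] x [-0.036  0.037]
top1 0.09 316 z [-0.115 -0.108 -0.097] x [-0.035  0.035]
```

The gripper body is a T-bar: about ±95 mm along the jaw axis, 51–96 mm behind the grasp point. At a 35° lean it would hit the guard. A lean of about 43.5° with the tube 6 mm from the fingertips clears both the guard and the bin wall, so I'll check their exact positions first.

Run:
```python
from plan import *
def tost(W): D=W-H0; return np.stack([D@XS,D@YS,D[...,2]],-1)
for n in('top0','scene0'):
    L=tost(cloud(load(n))).reshape(-1,3)
    g=L[(np.abs(L[:,0])<.07)&(L[:,2]>.13)&(L[:,2]<.23)&(np.abs(L[:,1])<.05)]
    print(n,'guard',len(g),np.percentile(g[:,1],[2,25,50,75,98]).round(4),np.percentile(g[:,2],[2,98]).round(3) if len(g) else '')
    w=L[(np.abs(L[:,0])<.1)&(L[:,2]>.05)&(L[:,2]<.1)&(L[:,1]<-.09)&(L[:,1]>-.15)]
    t=w[w[:,2]>.075]; print('wall top',len(t),np.percentile(t[:,1],[2,50,98]).round(4),np.percentile(t[:,2],[5,50,95]).round(4))
    e=L[(np.abs(L[:,1]+.06)<.04)&(L[:,2]>.075)&(L[:,2]<.085)&(np.abs(L[:,0])>.105)&(np.abs(L[:,0])<.14)]
    for sg in(-1,1): q=e[np.sign(e[:,0])==sg]; print('end',sg,np.percentile(q[:,0],[2,50,98]).round(4) if len(q)>3 else len(q))
T=np.radians(43.5); Ro=ori(T); Rm=np.radians(35)
m=np.cos(Rm)*Z-np.sin(Rm)*YS
tube=S(0,-.014,.1005); fin=tube+.006*Ro[:,2]
print('fin',fin.round(4)); rows(fin+.12*m,Ro)
```

```text
top0 guard 343 [0.0145 0.0174 0.0181 0.0184 0.0188] [0.137 0.213]
wall top 196 [-0.1248 -0.1216 -0.1188] [0.0759 0.0799 0.0839]
end -1 [-0.1248 -0.1223 -0.1199]
end 1 [0.1192 0.1221 0.1255]
scene0 guard 1583 [0.0141 0.0167 0.0179 0.019  0.0215] [0.136 0.209]
wall top 57 [-0.126  -0.1213 -0.1162] [0.0753 0.0785 0.0811]
end -1 [-0.1255 -0.1221 -0.1188]
end 1 [0.1213 0.1249 0.1274]
fin [ 0.5399 -0.0804  0.0961]
n 5 twist [-0.0338, 0.0045, -0.0021]
[[0.3,-10.6,41.2],[0.2,-12.0,40.8],[-0.0,-13.4,40.4],[-0.2,-14.7,39.9],[-0.3,-16.1,39.4]]
```

Emit:
carry_out(
  grip=[-0.3,-0.3,-0.3,-0.3,-0.3,-0.3],
  slide=[
    [0,-11,41],
    [0,-12,41],
    [0,-13,40],
    [0,-15,40],
    [0,-16,39],
    [0,0,0],
  ],
  twist=[
    [-0.034,0.005,-0.002],
    [-0.034,0.005,-0.002],
    [-0.034,0.005,-0.002],
    [-0.034,0.005,-0.002],
    [-0.034,0.005,-0.002],
    [0,0,0],
  ],
)

```text
time_s: 3.0
position: [0.5422, -0.1493, 0.1879]
tcp_rot: [[-1.0, -0.014, -0.017], [-0.022, 0.724, 0.69], [0.002, 0.69, -0.724]]
force: [-1.1, -0.2, -0.0]
opening: 0.354
```

```bash
cat > tube.py <<'E'
from plan import *
T=np.radians(43.5); Ro=ori(T); Rm=np.radians(35)
m=np.cos(Rm)*Z-np.sin(Rm)*YS
tube=S(0,-.014,.1005); fin=tube+.006*Ro[:,2]
def err(p,Rr):
    s=bot.read_state(); P=np.array(s['position']);Q=np.array(s['tcp_rot'])
    print('err mm (tool)',(Q.T@(p-P)*1000).round(1),'rot',(R.from_matrix(Q).inv()*R.from_matrix(Rr)).as_rotvec().round(4))
E
python3 - <<'E'
from tube import *
st(); err(fin+.12*m,Ro); rows(fin+.03*m,Ro,n=4)
E
```

```text
t 3.0 p [ 0.5422 -0.1493  0.1879] q [ -43.1   40.6   83.    29.5   90.1 -143.4] F [-1.1 -0.2 -0. ] o 0.354
err mm (tool) [ 0.6  4.6 -4.6] rot [ 0.0024  0.0002 -0.0032]
n 4 twist [0.0006, 0.0, -0.0008]
[[0.1,-2.2,21.1],[0.1,-2.2,21.1],[0.1,-2.2,21.1],[0.1,-2.2,21.1]]
```

Emit:
carry_out(
  grip=[-0.3,-0.3,-0.3,-0.3,-0.3],
  slide=[
    [0,-2,21],
    [0,-2,21],
    [0,-2,21],
    [0,-2,18],
    [0,0,0],
  ],
  twist=[
    [0,0,0],
    [0,0,0],
    [0,0,0],
    [0,0,0],
    [0,0,0],
  ],
)

```text
time_s: 3.5
position: [0.5452, -0.1006, 0.1298]
tcp_rot: [[-1.0, -0.021, -0.01], [-0.022, 0.73, 0.683], [-0.007, 0.683, -0.73]]
force: [-0.8, 0.7, 0.5]
opening: 0.348
```

Run:
```python
from tube import *
st(); err(fin+.03*m,Ro); rows(fin,Ro,n=3)
snap('scene','scene2')
c=load('scene2'); cv2.imwrite('pics/s2c.png',cv2.resize(c['color'][120:320,160:400,::-1],None,fx=3.3,fy=3,interpolation=cv2.INTER_CUBIC))
```

```text
t 3.5 p [ 0.5452 -0.1006  0.1298] q [ -39.6   43.6   88.5   31.8   80.8 -145.7] F [-0.8  0.7  0.5] o 0.348
err mm (tool) [ 4.9 -3.9  8.7] rot [-0.0067  0.0069  0.0035]
n 3 twist [-0.0022, 0.0023, 0.0012]
[[1.7,-2.7,12.8],[1.7,-2.8,12.8],[1.6,-2.8,12.8]]
```

View pics/s2c.png

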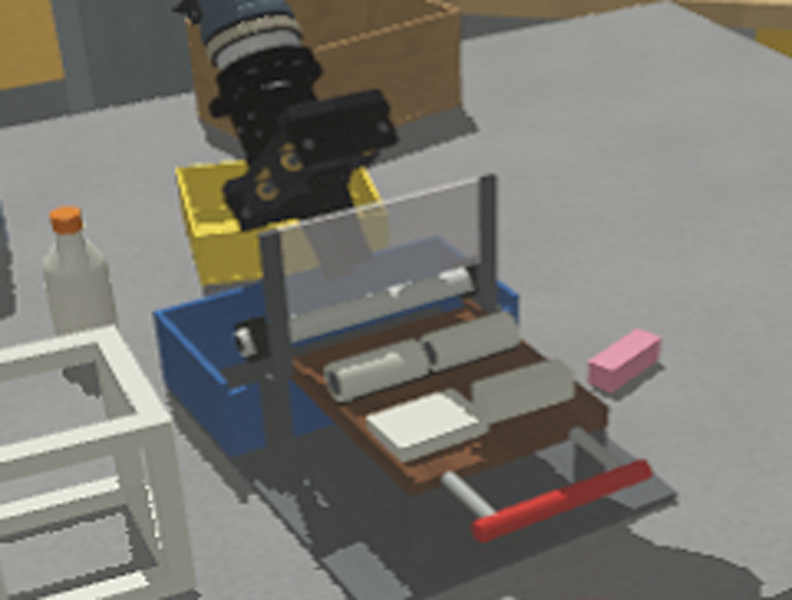

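The picture shows the fingers above the tube near (350,270), with the T-bar clear of the guard and the rim. I'll continue in small steps.

Emit:
carry_out(
  grip=[-0.3,-0.3,-0.3,-0.3],
  slide=[
    [2,-3,8],
    [2,-3,8],
    [1,-1,6],
    [0,0,0],
  ],
  twist=[
    [-0.003,0.003,0.001],
    [-0.003,0.003,0.001],
    [0,0,0],
    [0,0,0],
  ],
)

```text
time_s: 3.95
position: [0.5436, -0.0949, 0.1125]
tcp_rot: [[-1.0, -0.025, -0.007], [-0.023, 0.731, 0.682], [-0.012, 0.682, -0.731]]
force: [0.3, -1.0, 0.8]
opening: 0.346
```

Run:
```python
from tube import *
st(); err(fin,Ro)
```

```text
t 3.95 p [ 0.5436 -0.0949  0.1125] q [ -39.3   44.8   89.6   32.3   78.5 -147. ] F [ 0.3 -1.   0.8] o 0.346
err mm (tool) [ 3.5 -0.4 21.9] rot [-0.0087  0.0093  0.0069]
```

Emit:
carry_out(
  grip=[-0.3,-0.3,-0.3,-0.3,-0.3],
  slide=[
    [1,0,8],
    [1,0,8],
    [1,0,6],
    [0,0,0],
    [0,0,0],
  ],
  twist=[
    [-0.004,0.004,0.003],
    [-0.004,0.004,0.003],
    [0,0,0],
    [0,0,0],
    [0,0,0],
  ],
)

```text
time_s: 4.45
position: [0.5399, -0.0787, 0.0947]
tcp_rot: [[-1.0, -0.017, -0.016], [-0.024, 0.725, 0.689], [0.0, 0.689, -0.725]]
force: [-0.2, 0.7, 0.2]
opening: 0.351
```

Run:
```python
from tube import *
st(); err(fin,Ro)
```

```text
t 4.45 p [ 0.5399 -0.0787  0.0947] q [ -38.3   46.2   91.    33.    76.5 -147.5] F [-0.2  0.7  0.2] o 0.351
err mm (tool) [ 0.1 -0.2 -2.2] rot [ 0.0006  0.0004 -0.0005]
```

Emit:
carry_out(
  grip=[-1,-1,-1,-1,-1,-1],
  slide=[
    [0,0,0],
    [0,0,0],
    [0,0,0],
    [0,0,0],
    [0,0,0],
    [0,0,0],
  ],
  twist=[
    [0,0,0],
    [0,0,0],
    [0,0,0],
    [0,0,0],
    [0,0,0],
    [0,0,0],
  ],
)

```text
time_s: 5.05
position: [0.5401, -0.0785, 0.095]
tcp_rot: [[-1.0, -0.018, -0.016], [-0.024, 0.725, 0.689], [-0.0, 0.689, -0.725]]
force: [-0.5, 0.9, -0.4]
opening: 0.217
```

Run:
```python
from tube import *
s=st(); err(fin,Ro)
print((np.array(s['tcp_rot']).T@m*10).round(2))
```

```text
t 5.05 p [ 0.5401 -0.0785  0.095 ] q [ -38.3   46.2   91.    33.1   76.5 -147.5] F [-0.5  0.9 -0.4] o 0.217
err mm (tool) [ 0.2 -0.6 -2.1] rot [ 0.0008  0.0007 -0.0001]
[-0.01  1.49 -9.89]
```

Emit:
carry_out(
  grip=[-1,-1,-1,-1,-1,-1],
  slide=[
    [0,1,-6],
    [0,1,-6],
    [0,1,-6],
    [0,1,-6],
    [0,1,-6],
    [0,0,0],
  ],
  twist=[
    [0,0,0],
    [0,0,0],
    [0,0,0],
    [0,0,0],
    [0,0,0],
    [0,0,0],
  ],
)

```text
time_s: 5.65
position: [0.5394, -0.0913, 0.1122]
tcp_rot: [[-1.0, -0.011, -0.021], [-0.023, 0.726, 0.687], [0.008, 0.688, -0.726]]
force: [-0.1, 1.0, -3.3]
opening: 0.216
```

Run:
```python
from tube import *
s=st(); err(fin,Ro); snap('scene','scene3')
c=load('scene3'); cv2.imwrite('pics/s3c.png',cv2.resize(c['color'][120:320,160:400,::-1],None,fx=3.3,fy=3,interpolation=cv2.INTER_CUBIC))
```

```text
t 5.65 p [ 0.5394 -0.0913  0.1122] q [ -39.1   44.9   89.8   32.    79.  -146.2] F [-0.1  1.  -3.3] o 0.216
err mm (tool) [-0.9 -3.1 19.2] rot [-0.0011 -0.0044 -0.0065]
```

View pics/s3c.png

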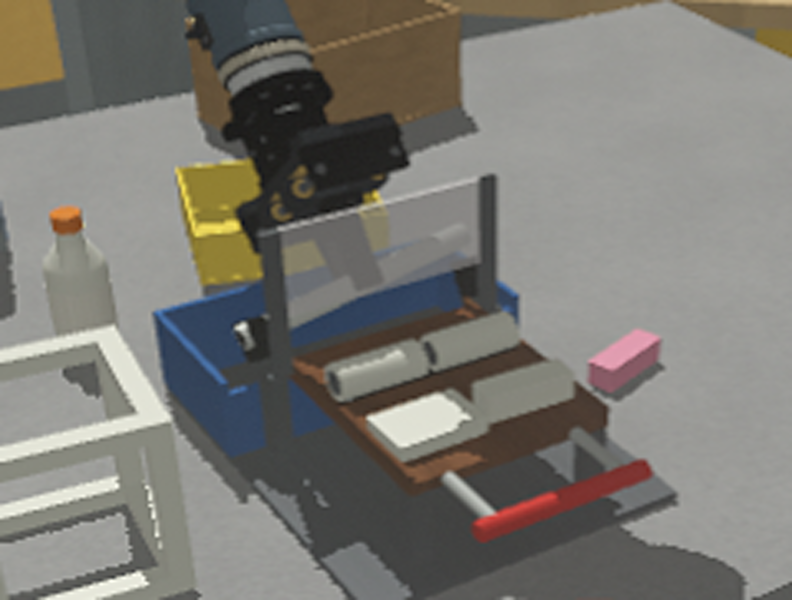

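Run:
```python
from tube import *
c=load('scene3'); cv2.imwrite('pics/s3d.png',cv2.resize(c['color'][185:255,210:320,::-1],None,fx=7,fy=7,interpolation=cv2.INTER_CUBIC))
c=snap('top','top3'); cv2.imwrite('pics/t3d.png',cv2.resize(c['color'][140:300,320:460,::-1],None,fx=4,fy=3.7,interpolation=cv2.INTER_CUBIC))
```

```text
(no output)
```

View pics/s3d.png

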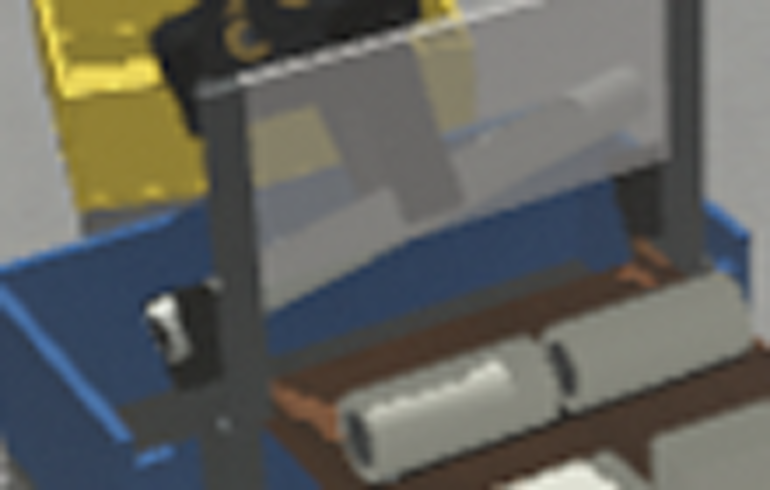

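View pics/t3d.png

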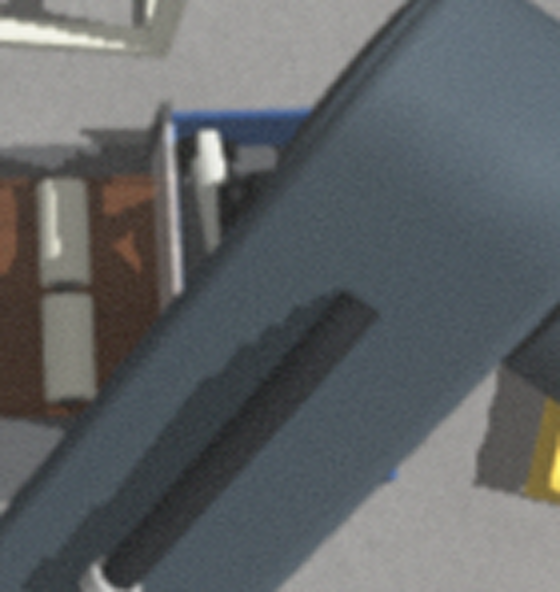

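The +x end is still in its clip (crop pixel (170,325)) and the near end is out, so the tube has pivoted in the grip. I'll keep pulling along the mouth.

Emit:
carry_out(
  grip=[-1,-1,-1,-1,-1],
  slide=[
    [0,1,-7],
    [0,1,-7],
    [0,1,-7],
    [0,1,-7],
    [0,0,0],
  ],
  twist=[
    [0,0,0],
    [0,0,0],
    [0,0,0],
    [0,0,0],
    [0,0,0],
  ],
)

```text
time_s: 6.25
position: [0.5438, -0.1118, 0.1366]
tcp_rot: [[-1.0, -0.011, -0.011], [-0.015, 0.731, 0.682], [0.0, 0.682, -0.731]]
force: [1.4, 0.8, -3.4]
opening: 0.219
```

Run:
```python
from tube import *
s=st(); err(fin,Ro); c=snap('scene','scene4')
cv2.imwrite('pics/s4d.png',cv2.resize(c['color'][175:255,210:320,::-1],None,fx=7,fy=7,interpolation=cv2.INTER_CUBIC))
```

```text
t 6.25 p [ 0.5438 -0.1118  0.1366] q [ -40.4   43.2   87.7   31.1   82.  -145. ] F [ 1.4  0.8 -3.4] o 0.219
err mm (tool) [ 3.4 -4.6 51. ] rot [-0.0089  0.0058 -0.0068]
```

View pics/s4d.png

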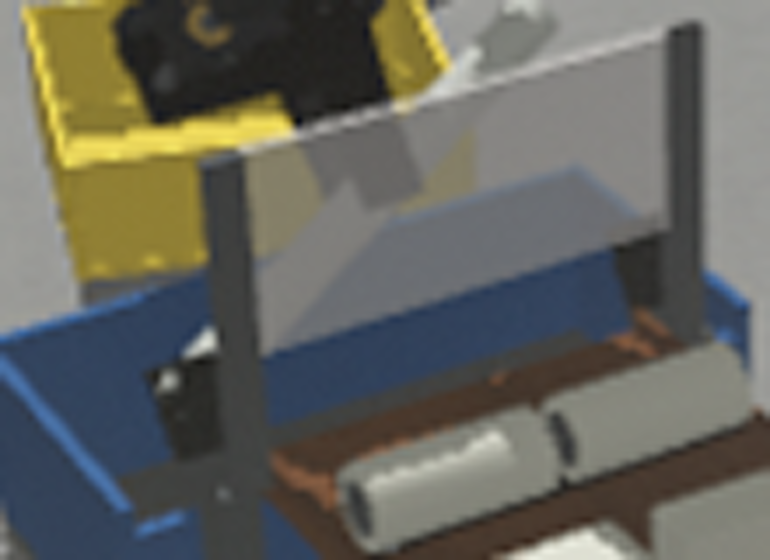

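Run:
```python
from tube import *
s=st(); P=np.array(s['position']);Q=np.array(s['tcp_rot'])
g=P-.008*Q[:,2]; v=g-S(.09,-.014,.1005); L=np.linalg.norm(v); print(L,(v/L).round(3),'tool',(Q.T@v/L).round(3))
c=load('scene4'); W=cloud(c); D=W-H0; 
h=cv2.cvtColor(c['color'],cv2.COLOR_RGB2HSV)
for u,v_ in((284,178),(277,183),(238,224),(234,228),(236,226)): print(u,v_,W[v_,u].round(3),c['color'][v_,u])
```

```text
t 6.3 p [ 0.5434 -0.1114  0.1363] q [ -40.4   43.2   87.7   31.1   82.  -145. ] F [ 0.4 -0.6 -4.3] o 0.219
0.10197433377664633 [-0.848 -0.339  0.408] tool [ 0.853  0.04  -0.52 ]
284 178 [ 0.473 -0.139  0.179] [124 126 120]
277 183 [ 0.495 -0.134  0.174] [192 195 188]
238 224 [ 0.623 -0.093  0.117] [188 191 186]
234 228 [ 0.64  -0.076  0.121] [118 120 114]
236 226 [ 0.633 -0.078  0.123] [70 71 68]
```

Emit:
carry_out(
  grip=[-1,-1,-1,-1,-1,-1],
  slide=[
    [6,0,-4],
    [6,0,-4],
    [6,0,-4],
    [6,0,-4],
    [6,0,-4],
    [0,0,0],
  ],
  twist=[
    [0,0,0],
    [0,0,0],
    [0,0,0],
    [0,0,0],
    [0,0,0],
    [0,0,0],
  ],
)

```text
time_s: 6.9
position: [0.5099, -0.1249, 0.1533]
tcp_rot: [[-1.0, -0.011, -0.014], [-0.017, 0.728, 0.686], [0.003, 0.686, -0.728]]
force: [1.2, -0.9, -1.2]
opening: 0.22
```

Run:
```python
from tube import *
s=st(); err(fin,Ro); c=snap('scene','scene5')
cv2.imwrite('pics/s5d.png',cv2.resize(c['color'][155:255,210:320,::-1],None,fx=6,fy=6,interpolation=cv2.INTER_CUBIC))
```

```text
t 6.9 p [ 0.5099 -0.1249  0.1533] q [ -43.5   40.8   90.5   29.4   83.2 -147.2] F [ 1.2 -0.9 -1.2] o 0.22
err mm (tool) [-31.   -7.1  71.7] rot [-0.0034  0.003  -0.0069]
```

View pics/s5d.png

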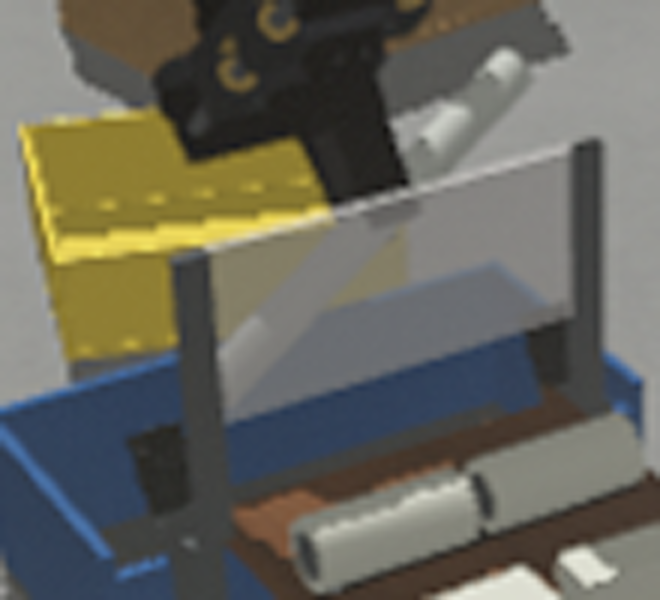

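The tube is free of both clips but tilted about 33° in the grip, +x end low. I'll bring it over the bin at a smaller lean, lower it so the low end touches and it levels itself, then release.

Run:
```python
from tube import *
R2=ori(np.radians(15)); A=grasp2tcp(S(0,-.075,.14),R2,.008); B=grasp2tcp(S(0,-.075,.05),R2,.008)
a=rows(A,R2,n=6); rows(B,R2,n=6,start=a); print(A,B)
```

```text
n 6 twist [0.0823, 0.0003, -0.0012]
[[-5.2,-4.7,0.3],[-5.1,-4.7,0.7],[-5.1,-4.6,1.1],[-5.1,-4.5,1.5],[-5.1,-4.4,1.8],[-5.1,-4.2,2.2]]
n 6 twist [0.0, 0.0, 0.0]
[[0.0,-3.9,14.5],[0.0,-3.9,14.5],[0.0,-3.9,14.5],[0.0,-3.9,14.5],[0.0,-3.9,14.5],[0.0,-3.9,14.5]]
[ 0.54143774 -0.14341191  0.13227259] [ 0.54143774 -0.14341191  0.04227259]
```

Emit:
carry_out(
  grip=[-1,-1,-1,-1,-1,-1,-1],
  slide=[
    [-5,-5,0],
    [-5,-5,0],
    [-5,-5,0],
    [-5,-5,0],
    [-5,-4,0],
    [-5,-4,0],
    [0,0,0],
  ],
  twist=[
    [0.082,0,0],
    [0.082,0,0],
    [0.082,0,0],
    [0.082,0,0],
    [0.082,0,0],
    [0.082,0,0],
    [0,0,0],
  ],
)

```text
time_s: 7.65
position: [0.5412, -0.1486, 0.1379]
tcp_rot: [[-1.0, -0.014, -0.007], [-0.015, 0.969, 0.247], [0.003, 0.247, -0.969]]
force: [-0.5, -0.6, -1.4]
opening: 0.221
```

Run:
```python
from tube import *
R2=ori(np.radians(15)); A=grasp2tcp(S(0,-.075,.14),R2,.008); B=grasp2tcp(S(0,-.075,.05),R2,.008)
st(); err(A,R2); rows(B,R2,n=8)
c=snap('scene','scene6')
cv2.imwrite('pics/s6d.png',cv2.resize(c['color'][135:255,210:320,::-1],None,fx=5,fy=5,interpolation=cv2.INTER_CUBIC))
```

```text
t 7.65 p [ 0.5412 -0.1486  0.1379] q [ -33.3   34.3   92.4   13.3   62.2 -131.3] F [-0.5 -0.6 -1.4] o 0.221
err mm (tool) [-0.3  3.6  6.8] rot [-0.0121 -0.0005 -0.0097]
n 8 twist [-0.0015, -0.0001, -0.0012]
[[-0.1,-2.3,11.7],[-0.1,-2.3,11.7],[-0.1,-2.4,11.7],[-0.1,-2.4,11.7],[-0.1,-2.4,11.7],[-0.1,-2.4,11.7],[-0.1,-2.4,11.7],[-0.0,-2.4,11.7]]
```

View pics/s6d.png

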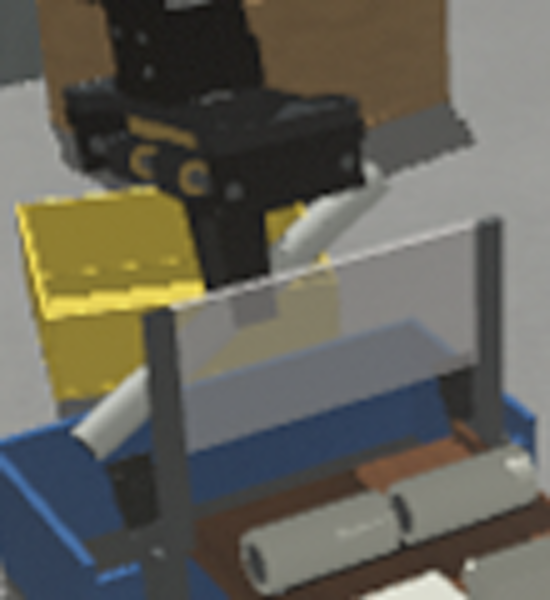

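Run:
```python
from tube import *
c=load('scene6'); W=cloud(c)-H0
for u,v in((230,222),(228,222),(233,219),(236,216),(284,171),(280,175),(270,182)): w=W[v,u]; print(u,v,np.round([w@XS,w@YS,w[2]],3),c['color'][v,u])
```

```text
230 222 [ 0.086 -0.065  0.102] [124 126 120]
228 222 [ 0.091 -0.064  0.105] [143 146 139]
233 219 [ 0.078 -0.062  0.11 ] [127 130 123]
236 216 [ 0.068 -0.067  0.113] [127 129 122]
284 171 [-0.077 -0.081  0.191] [135 137 130]
280 175 [-0.064 -0.079  0.184] [128 131 124]
270 182 [-0.035 -0.079  0.172] [156 159 151]
```

Emit:
carry_out(
  grip=[-1,-1,-1,-1,-1,-1,-1,-1,-1,-1],
  slide=[
    [-1,-2,12],
    [0,-2,12],
    [0,-2,12],
    [0,-2,12],
    [0,-2,12],
    [0,-2,12],
    [0,-2,9],
    [0,-2,7],
    [0,-1,5],
    [0,0,0],
  ],
  twist=[
    [0,0,0],
    [0,0,0],
    [0,0,0],
    [0,0,0],
    [0,0,0],
    [0,0,0],
    [0,0,0],
    [0,0,0],
    [0,0,0],
    [0,0,0],
  ],
)

```text
time_s: 8.7
position: [0.5381, -0.1421, 0.0324]
tcp_rot: [[-1.0, -0.008, -0.013], [-0.011, 0.966, 0.257], [0.011, 0.257, -0.966]]
force: [0.0, 0.5, 1.8]
opening: 0.221
```

Run:
```python
from tube import *
R2=ori(np.radians(15)); B=grasp2tcp(S(0,-.075,.05),R2,.008)
st(); err(B,R2)
```

```text
t 8.7 p [ 0.5381 -0.1421  0.0324] q [ -33.1   43.7   95.7   15.6   50.6 -134.7] F [0.  0.5 1.8] o 0.221
err mm (tool) [-3.2  1.3 -9.9] rot [-0.0015 -0.007  -0.0155]
```

Emit:
carry_out(
  grip=[-0.3,-0.3,-0.3,-0.3,-0.3,-0.3,-0.3,-0.3,-0.3,-0.3],
  slide=[
    [0,0,0],
    [0,0,0],
    [0,0,0],
    [0,0,-6],
    [0,0,-15],
    [0,0,-30],
    [0,0,-40],
    [0,0,-40],
    [0,0,-40],
    [0,0,-30],
  ],
  twist=[
    [0,0,0],
    [0,0,0],
    [0,0,0],
    [0,0,0],
    [0,0,0],
    [0,0,0],
    [0,0,0],
    [0,0,0],
    [0,0,0],
    [0,0,0],
  ],
)

```text
time_s: 9.7
position: [0.5398, -0.1944, 0.2337]
tcp_rot: [[-1.0, -0.007, -0.017], [-0.011, 0.966, 0.258], [0.014, 0.258, -0.966]]
force: [-0.1, -0.5, -0.7]
opening: 0.353
```

Run:
```python
from tube import *
st(); c=snap('scene','scene7')
cv2.imwrite('pics/s7d.png',cv2.resize(c['color'][135:315,190:400,::-1],None,fx=3.3,fy=3.3,interpolation=cv2.INTER_CUBIC))
c=snap('top','top7')
cv2.imwrite('pics/t7d.png',cv2.resize(c['color'][140:300,240:460,::-1],None,fx=3.5,fy=3.5,interpolation=cv2.INTER_CUBIC))
# next: above handle
R0=ori(0); A=grasp2tcp(S(0,.245,.30),R0)
B=S(0,-.03,.33)
a=rows(B,R0,n=8); rows(A,R0,start=a)
```

```text
t 9.7 p [ 0.5398 -0.1944  0.2337] q [ -37.1   29.    84.4   11.6   76.9 -131.3] F [-0.1 -0.5 -0.7] o 0.353
n 8 twist [0.032, -0.0007, -0.0018]
[[0.2,14.6,-8.3],[0.1,14.3,-8.8],[0.1,14.0,-9.3],[0.1,13.7,-9.7],[0.0,13.4,-10.1],[0.0,13.0,-10.6],[-0.0,12.7,-11.0],[-0.1,12.3,-11.4]]
n 7 twist [0.0, 0.0, 0.0]
[[-0.0,39.3,7.0],[-0.0,39.3,7.0],[-0.0,39.3,7.0],[-0.0,39.3,7.0],[-0.0,39.3,7.0],[-0.0,39.3,7.0],[-0.0,39.3,7.0]]
```

View pics/s7d.png

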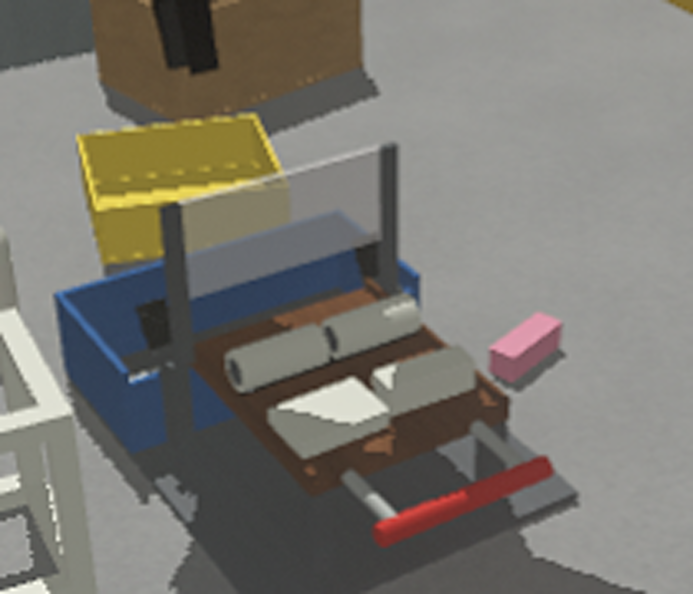

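View pics/t7d.png

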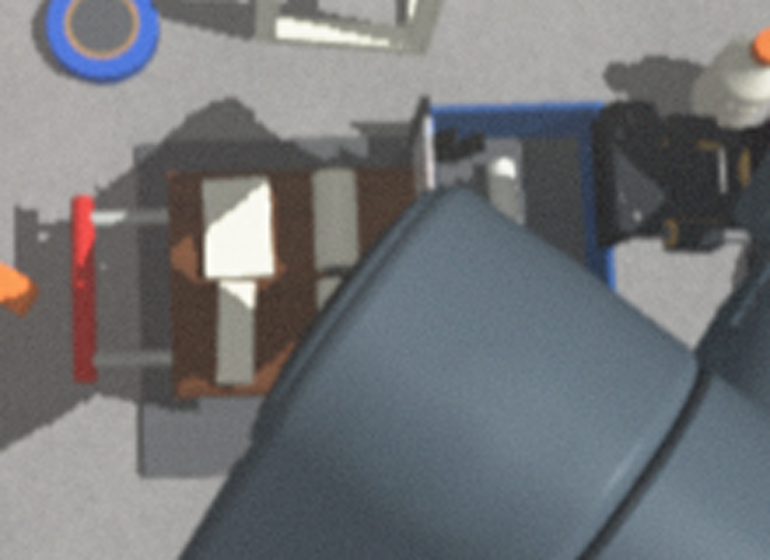

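The tube lies in the blue bin, visible at top-crop (505,190), and the deck is undisturbed. Next is the handle.

Emit:
carry_out(
  grip=[0.2,0.2,0.2,0.2,0.2,0.2,0.2,0.2],
  slide=[
    [0,15,-12],
    [0,14,-12],
    [0,14,-11],
    [0,14,-11],
    [0,13,-11],
    [0,13,-11],
    [0,13,-11],
    [0,12,-11],
  ],
  twist=[
    [0.032,0,-0.002],
    [0.032,0,-0.002],
    [0.032,0,-0.002],
    [0.032,0,-0.002],
    [0.032,0,-0.002],
    [0.032,0,-0.002],
    [0.032,0,-0.002],
    [0.032,0,-0.002],
  ],
)

```text
time_s: 10.6
position: [0.536, -0.0994, 0.3385]
tcp_rot: [[-1.0, -0.021, -0.015], [-0.021, 1.0, -0.005], [0.015, -0.005, -1.0]]
force: [-0.5, -0.3, 0.0]
opening: 0.596
```

Emit:
carry_out(
  grip=[0.2,0.2,0.2,0.2,0.2,0.2,0.2,0.2],
  slide=[
    [0,39,3],
    [0,39,3],
    [0,39,7],
    [0,39,7],
    [0,39,9],
    [0,39,9],
    [0,39,9],
    [0,0,0],
  ],
  twist=[
    [0,0,0],
    [0,0,0],
    [0,0,0],
    [0,0,0],
    [0,0,0],
    [0,0,0],
    [0,0,0],
    [0,0,0],
  ],
)

```text
time_s: 11.4
position: [0.5242, 0.1857, 0.2848]
tcp_rot: [[-1.0, -0.022, -0.02], [-0.022, 1.0, -0.007], [0.02, -0.006, -1.0]]
force: [-0.3, -0.9, -0.5]
opening: 0.603
```

Run:
```python
from tube import *
st(); snap('top','top8'); c=load('top8'); W=cloud(c)-H0; S_=np.stack([W@XS,W@YS,W[...,2]],-1)
h=cv2.cvtColor(c['color'],cv2.COLOR_RGB2HSV).astype(int)
P=S_[(h[...,1]<60)&(h[...,2]>100)&(S_[...,1]<-.02)&(S_[...,1]>-.115)&(S_[...,2]<.05)&(S_[...,2]>.02)&(abs(S_[...,0])<.115)]
print('tube',len(P),np.percentile(P,[2,50,98],axis=0).round(3).tolist())
cv2.imwrite('pics/t8.png',c['color'][:,:,::-1])
R0=ori(0); A=grasp2tcp(S(0,.245,.15),R0); rows(A,R0)
```

```text
t 11.4 p [0.5242 0.1857 0.2848] q [  8.1  21.5  86.8  -0.2  72.9 -83.1] F [-0.3 -0.9 -0.5] o 0.603
tube 544 [[-0.099, -0.074, 0.02], [-0.005, -0.062, 0.026], [0.094, -0.051, 0.032]]
n 4 twist [-0.0019, -0.0048, -0.0009]
[[-3.0,-2.1,38.5],[-2.8,-2.2,38.5],[-2.6,-2.2,38.6],[-2.4,-2.3,38.6]]
```

View pics/t8.png

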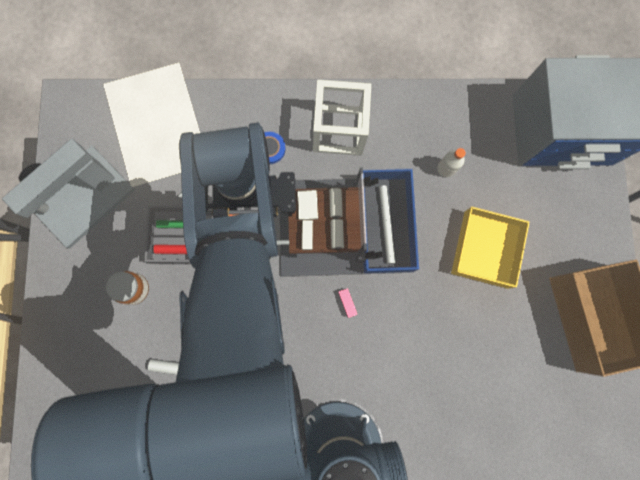

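The tube lies flat in the bin at stand (0, -0.062), around pixel (387,222). I'll descend on the handle.

Emit:
carry_out(
  grip=[0.2,0.2,0.2,0.2,0.2,0.2],
  slide=[
    [-3,-2,38],
    [-3,-2,38],
    [-3,-2,38],
    [-3,-2,32],
    [0,0,0],
    [0,0,0],
  ],
  twist=[
    [-0.002,-0.005,-0.001],
    [-0.002,-0.005,-0.001],
    [-0.002,-0.005,-0.001],
    [-0.002,-0.005,-0.001],
    [0,0,0],
    [0,0,0],
  ],
)

```text
time_s: 12.05
position: [0.5381, 0.1697, 0.1374]
tcp_rot: [[-1.0, -0.023, 0.007], [-0.023, 1.0, -0.002], [-0.007, -0.002, -1.0]]
force: [-0.5, 0.8, 0.8]
opening: 0.601
```

Run:
```python
from tube import *
R0=ori(0); A=grasp2tcp(S(0,.245,.08),R0); st(); err(A,R0)
```

```text
t 12.05 p [0.5381 0.1697 0.1374] q [  6.3  32.   95.8  -0.2  51.8 -84.9] F [-0.5  0.8  0.8] o 0.601
err mm (tool) [ 4.9  5.  76.3] rot [-0.0023  0.0073 -0.0017]
```

Emit:
carry_out(
  grip=[0.2,0.2,0.2,0.2,0.2,0.2,0.2],
  slide=[
    [1,2,20],
    [1,1,20],
    [1,1,18],
    [0,0,8],
    [0,0,5],
    [0,0,0],
    [0,0,0],
  ],
  twist=[
    [0,0.003,0],
    [0,0.003,0],
    [0,0,0],
    [0,0,0],
    [0,0,0],
    [0,0,0],
    [0,0,0],
  ],
)

```text
time_s: 12.75
position: [0.5455, 0.1721, 0.0771]
tcp_rot: [[-1.0, -0.02, 0.024], [-0.02, 1.0, -0.001], [-0.024, -0.001, -1.0]]
force: [-1.2, 1.5, -0.3]
opening: 0.6
```

Run:
```python
from tube import *
R0=ori(0); A=grasp2tcp(S(0,.245,.08),R0); st(); err(A,R0)
```

```text
t 12.75 p [0.5455 0.1721 0.0771] q [  6.4  37.5  97.6  -0.3  43.5 -84.5] F [-1.2  1.5 -0.3] o 0.6
err mm (tool) [12.1  2.6 15.8] rot [-0.0013  0.0243 -0.0044]
```

Emit:
carry_out(
  grip=[0.2,0.2,0.2,0.2,0.2],
  slide=[
    [6,1,6],
    [4,1,6],
    [3,1,4],
    [0,0,0],
    [0,0,0],
  ],
  twist=[
    [0,0.012,-0.002],
    [0,0.01,-0.002],
    [0,0.006,0],
    [0,0,0],
    [0,0,0],
  ],
)

```text
time_s: 13.25
position: [0.5323, 0.1753, 0.0613]
tcp_rot: [[-1.0, -0.025, -0.003], [-0.025, 1.0, -0.001], [0.003, -0.001, -1.0]]
force: [-0.3, -0.1, 0.1]
opening: 0.602
```

Run:
```python
from tube import *
R0=ori(0); A=grasp2tcp(S(0,.245,.08),R0); st(); err(A,R0)
```

```text
t 13.25 p [0.5323 0.1753 0.0613] q [  6.8  38.9  98.5  -0.1  42.9 -84.5] F [-0.3 -0.1  0.1] o 0.602
err mm (tool) [-1.3 -0.9  0.3] rot [-0.001  -0.0035  0.0003]
```

Emit:
carry_out(
  grip=[-1,-1,-1,-1,-1,-1],
  slide=[
    [0,0,0],
    [0,0,0],
    [0,0,0],
    [0,0,0],
    [0,0,0],
    [0,0,0],
  ],
  twist=[
    [0,0,0],
    [0,0,0],
    [0,0,0],
    [0,0,0],
    [0,0,0],
    [0,0,0],
  ],
)

```text
time_s: 13.85
position: [0.5328, 0.1749, 0.0615]
tcp_rot: [[-1.0, -0.025, -0.003], [-0.025, 1.0, -0.002], [0.003, -0.002, -1.0]]
force: [0.1, -0.8, -0.1]
opening: 0.174
```

Emit:
carry_out(
  grip=[-1,-1,-1,-1,-1],
  slide=[
    [0,0.3,-4.9],
    [0,0.3,-4.9],
    [0,0.3,-4.9],
    [0,0.3,-4.9],
    [0,0,0],
  ],
  twist=[
    [-0.02,0,0],
    [-0.02,0,0],
    [-0.02,0,0],
    [-0.02,0,0],
    [0,0,0],
  ],
)

```text
time_s: 14.35
position: [0.5327, 0.1753, 0.0801]
tcp_rot: [[-1.0, -0.025, -0.006], [-0.025, 0.996, 0.081], [0.004, 0.081, -0.997]]
force: [0.2, 2.3, -2.2]
opening: 0.173
```

```bash
cat >> tube.py <<'E'
def deckpose(al):
    hg=S(0,0,.075); c,s_=np.cos(al),np.sin(al)
    Rx=R.from_rotvec(XS*al).as_matrix()
    tcp0=grasp2tcp(S(.0013,.2456,.0805),ori(0)); return hg+Rx@(tcp0-hg), Rx@ori(0)
def alphas():
    s=bot.read_state(); P=np.array(s['position']);Q=np.array(s['tcp_rot'])
    g=P-.019*Q[:,2]-S(0,0,.075); print('alpha handle',round(np.arctan2(g[2],g@YS)-np.arctan2(5.5,245),4),'r',round(np.hypot(g[2],g@YS),4),'tool',np.round(np.arcsin(-Q[:,2]@YS)*-1,4))
E
python3 - <<'E'
from tube import *
st(); alphas(); err(*deckpose(.08))
E
```

```text
t 14.35 p [0.5327 0.1753 0.0801] q [  4.2  36.8  98.9   6.6  44.4 -91.9] F [ 0.2  2.3 -2.2] o 0.173
alpha handle 0.0757 r 0.2455 tool 0.0807
err mm (tool) [-2.2  0.1 -1.1] rot [ 0.0007 -0.0036  0.0003]
```

Tracking is good: deck at about 0.076 rad, low forces. I'll raise it on to about 0.20.

Emit:
carry_out(
  grip=[-1,-1,-1,-1,-1,-1,-1],
  slide=[
    [0,0.3,-5.2],
    [0,0.3,-5.2],
    [0,0.3,-5.2],
    [0,0.3,-5.2],
    [0,0.3,-5.2],
    [0,0.3,-5.2],
    [0,0,0],
  ],
  twist=[
    [-0.02,0,0],
    [-0.02,0,0],
    [-0.02,0,0],
    [-0.02,0,0],
    [-0.02,0,0],
    [-0.02,0,0],
    [0,0,0],
  ],
)

```text
time_s: 15.05
position: [0.5328, 0.1724, 0.112]
tcp_rot: [[-1.0, -0.024, -0.009], [-0.025, 0.978, 0.205], [0.004, 0.205, -0.979]]
force: [0.3, 1.3, -1.9]
opening: 0.171
```

Run:
```python
from tube import *
st(); alphas(); err(*deckpose(.2)); c=snap('scene','scene9')
cv2.imwrite('pics/s9d.png',cv2.resize(c['color'][135:315,190:400,::-1],None,fx=3.3,fy=3.3,interpolation=cv2.INTER_CUBIC))
```

```text
t 15.05 p [0.5328 0.1724 0.112 ] q [-1.000e-01  3.390e+01  9.930e+01  1.590e+01  4.850e+01 -1.023e+02] F [ 0.3  1.3 -1.9] o 0.171
alpha handle 0.2061 r 0.2455 tool 0.2068
err mm (tool) [-2.2  0.   1.5] rot [ 0.0068 -0.004   0.0002]
```

View pics/s9d.png

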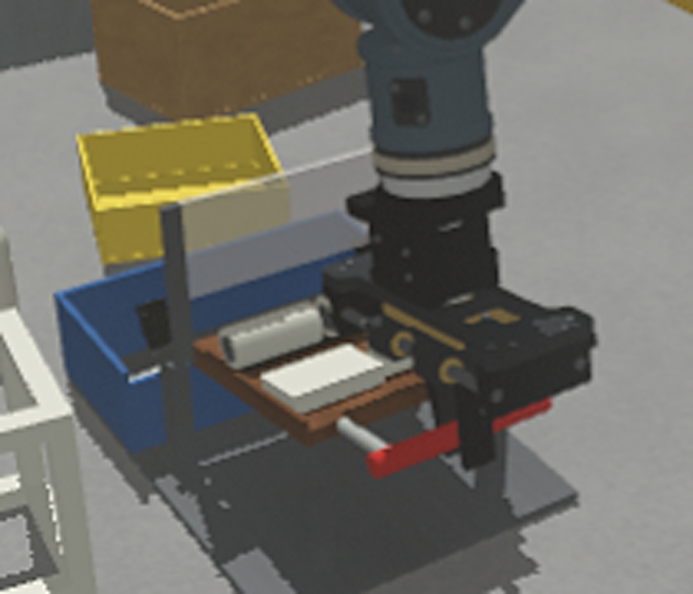

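The rounds are still in the cradle at 0.206, for example at crop (275,335). I'll raise a bit more, slowly.

Emit:
carry_out(
  grip=[-1,-1,-1,-1,-1],
  slide=[
    [0,0.2,-3],
    [0,0.2,-3],
    [0,0.2,-3],
    [0,0,0],
    [0,0,0],
  ],
  twist=[
    [-0.012,0,0],
    [-0.012,0,0],
    [-0.012,0,0],
    [0,0,0],
    [0,0,0],
  ],
)

```text
time_s: 15.6
position: [0.5328, 0.1709, 0.1212]
tcp_rot: [[-1.0, -0.025, -0.01], [-0.026, 0.97, 0.242], [0.004, 0.242, -0.97]]
force: [0.5, 0.4, -2.6]
opening: 0.176
```

Run:
```python
from tube import *
st(); alphas(); c=snap('scene','scene10')
cv2.imwrite('pics/s10d.png',cv2.resize(c['color'][135:315,190:400,::-1],None,fx=3.3,fy=3.3,interpolation=cv2.INTER_CUBIC))
```

```text
t 15.6 p [0.5328 0.1709 0.1212] q [  -1.5   33.2   99.4   18.4   49.9 -105.2] F [ 0.5  0.4 -2.6] o 0.176
alpha handle 0.244 r 0.2456 tool 0.2444
```

View pics/s10d.png

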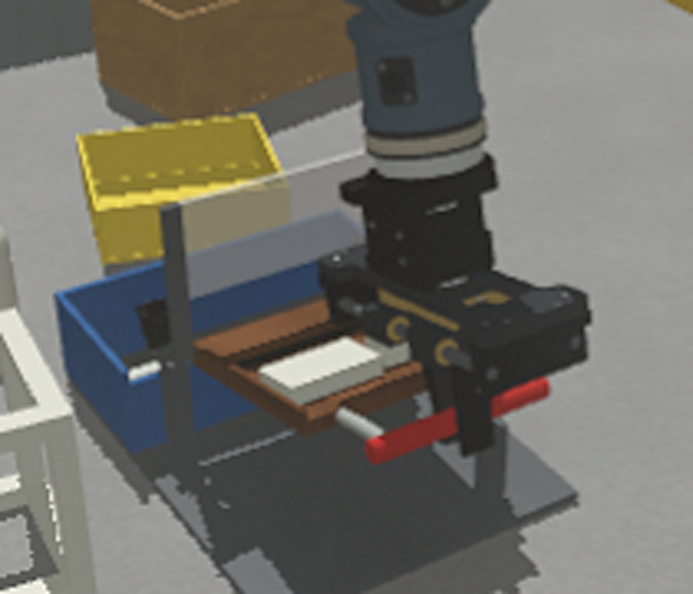

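Run:
```python
from tube import *
st(); alphas(); c=snap('top','top10')
cv2.imwrite('pics/t10d.png',cv2.resize(c['color'][140:300,240:460,::-1],None,fx=3.5,fy=3.5,interpolation=cv2.INTER_CUBIC))
c=load('scene10'); cv2.imwrite('pics/s10e.png',cv2.resize(c['color'][200:270,200:320,::-1],None,fx=6,fy=6,interpolation=cv2.INTER_CUBIC))
```

```text
t 15.65 p [0.5328 0.1709 0.1212] q [  -1.5   33.2   99.4   18.4   49.9 -105.2] F [-0.6 -1.3 -2.3] o 0.176
alpha handle 0.2439 r 0.2456 tool 0.2443
```

View pics/t10d.png

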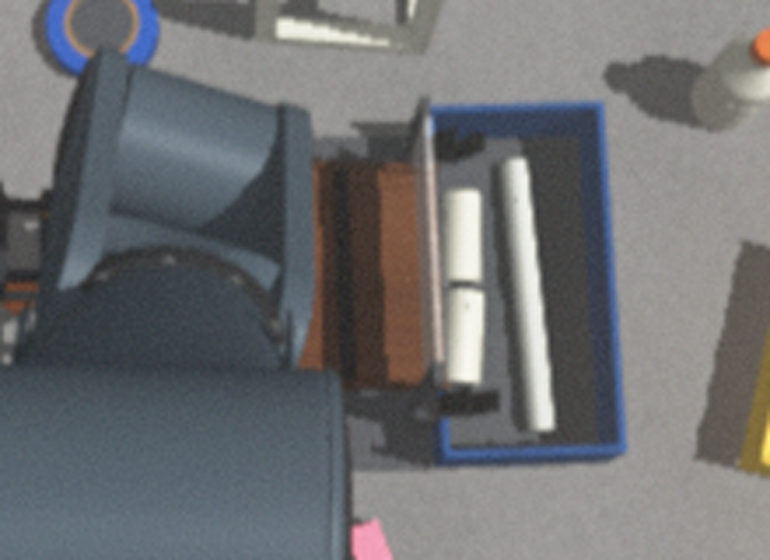

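View pics/s10e.png

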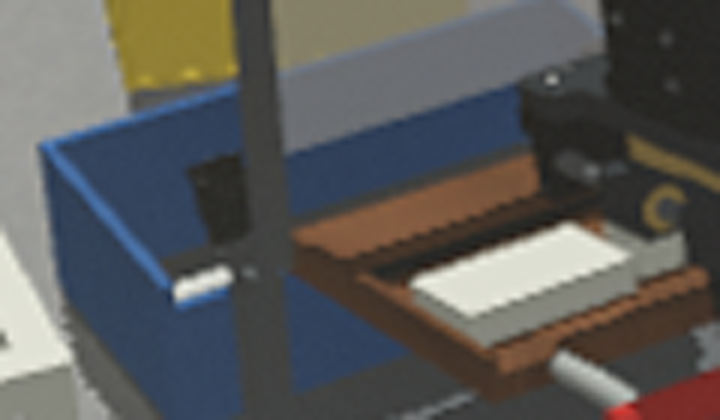

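Run:
```python
from tube import *
def sc(n):
    c=load(n); W=cloud(c)-H0; return c,np.stack([W@XS,W@YS,W[...,2]],-1)
c,L=sc('top10')
for u,v in((372,205),(372,235),(372,200),(372,248),(388,210)): print(u,v,L[v,u].round(3))
c,L=sc('scene10')
for u,v in((232,247),(234,247),(236,246),(230,248)): print('scene',u,v,L[v,u].round(3),c['color'][v,u])
```

```text
372 205 [ 0.046 -0.027  0.035]
372 235 [-0.031 -0.023  0.035]
372 200 [ 0.058 -0.027  0.041]
372 248 [-0.064 -0.021  0.035]
388 210 [ 0.034 -0.068  0.026]
scene 232 247 [ 0.087 -0.066  0.028] [221 223 215]
scene 234 247 [ 0.081 -0.068  0.025] [203 205 199]
scene 236 246 [ 0.076 -0.066  0.028] [217 219 210]
scene 230 248 [ 0.093 -0.064  0.029] [220 222 212]
```

Both rounds lie on the bin floor and the flats are still on the deck. I'll lower the deck.

Emit:
carry_out(
  grip=[-1,-1,-1,-1,-1,-1,-1,-1,-1,-1,-1],
  slide=[
    [0,-0.3,4.9],
    [0,-0.3,4.9],
    [0,-0.3,4.9],
    [0,-0.3,4.9],
    [0,-0.3,4.9],
    [0,-0.3,4.9],
    [0,-0.3,4.9],
    [0,-0.3,4.9],
    [0,-0.3,4.9],
    [0,-0.3,4.9],
    [0,0,0],
  ],
  twist=[
    [0.02,0,0],
    [0.02,0,0],
    [0.02,0,0],
    [0.02,0,0],
    [0.02,0,0],
    [0.02,0,0],
    [0.02,0,0],
    [0.02,0,0],
    [0.02,0,0],
    [0.02,0,0],
    [0,0,0],
  ],
)

```text
time_s: 16.8
position: [0.5328, 0.1752, 0.0659]
tcp_rot: [[-0.999, -0.033, -0.003], [-0.033, 0.999, 0.021], [0.003, 0.021, -1.0]]
force: [0.9, -2.5, -1.8]
opening: 0.174
```

Run:
```python
from tube import *
st(); alphas(); err(*deckpose(0))
```

```text
t 16.8 p [0.5328 0.1752 0.0659] q [  6.1  38.3  98.6   1.8  43.1 -87.1] F [ 0.9 -2.5 -1.8] o 0.174
alpha handle 0.0177 r 0.2456 tool 0.0212
err mm (tool) [-2.2 -0.3  4.3] rot [ 0.0212 -0.0029  0.0083]
```

Emit:
carry_out(
  grip=[-1,-1,-1,-1],
  slide=[
    [0,-0.2,2],
    [0,-0.2,2],
    [0,0,1],
    [0,0,0],
  ],
  twist=[
    [0.01,0,0.004],
    [0.01,0,0.004],
    [0,0,0],
    [0,0,0],
  ],
)

```text
time_s: 17.2
position: [0.5328, 0.1749, 0.0618]
tcp_rot: [[-1.0, -0.025, -0.003], [-0.025, 1.0, -0.001], [0.003, -0.001, -1.0]]
force: [0.6, -2.1, -2.9]
opening: 0.171
```

Run:
```python
from tube import *
st(); alphas(); err(*deckpose(0))
```

```text
t 17.2 p [0.5328 0.1749 0.0618] q [  6.8  38.8  98.4  -0.1  42.9 -84.6] F [ 0.6 -2.1 -2.9] o 0.171
alpha handle 0.0011 r 0.2456 tool -0.0014
err mm (tool) [-2.2  0.1  0.3] rot [-0.0014 -0.0027  0.0008]
```

Emit:
carry_out(
  grip=[-1,0.2,0.2,0.2,0.2,0.2,0.2,0.2,0.2],
  slide=[
    [0,0,1],
    [0,0,0],
    [0,0,0],
    [0,0,0],
    [0,0,0],
    [0,0,-15],
    [0,0,-30],
    [0,0,-40],
    [0,0,-40],
  ],
  twist=[
    [0,0,0],
    [0,0,0],
    [0,0,0],
    [0,0,0],
    [0,0,0],
    [0,0,0],
    [0,0,0],
    [0,0,0],
    [0,0,0],
  ],
)

```text
time_s: 18.1
position: [0.5287, 0.1756, 0.1835]
tcp_rot: [[-1.0, -0.024, -0.018], [-0.023, 1.0, -0.001], [0.018, -0.001, -1.0]]
force: [1.6, 0.9, 0.2]
opening: 0.595
```

Run:
```python
from tube import *
st(); c=snap('scene','scene11'); snap('top','top11')
cv2.imwrite('pics/s11d.png',cv2.resize(c['color'][135:315,190:400,::-1],None,fx=3.3,fy=3.3,interpolation=cv2.INTER_CUBIC))
```

```text
t 18.1 p [0.5287 0.1756 0.1835] q [  6.9  28.3  93.5   0.1  59.3 -84.5] F [1.6 0.9 0.2] o 0.595
```

View pics/s11d.png

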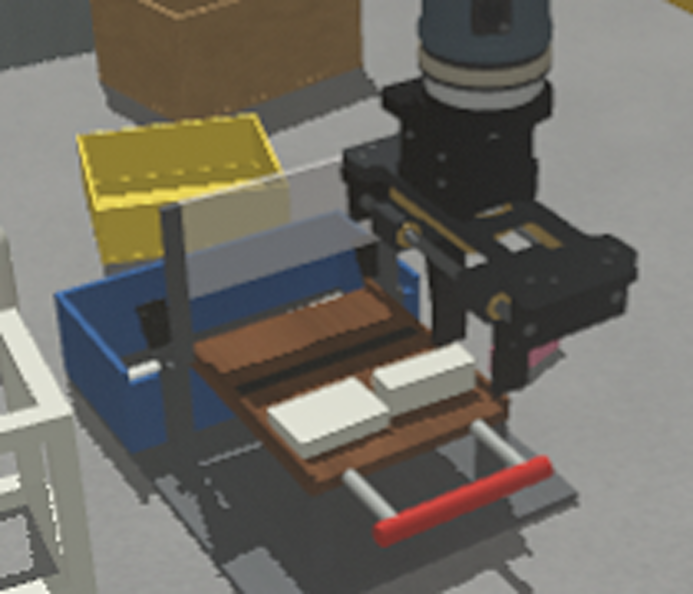

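View pics/top11.png

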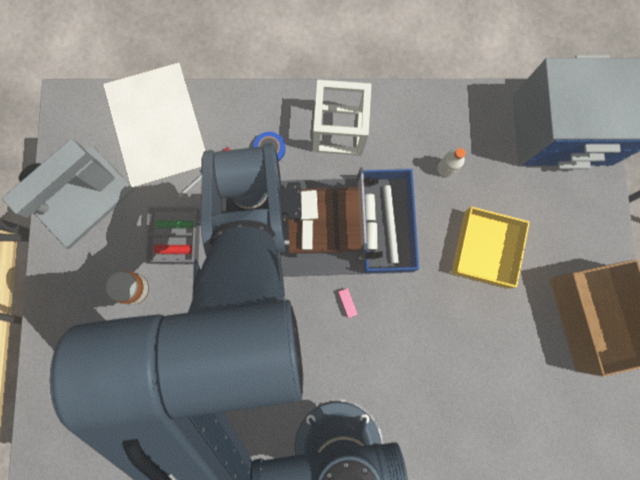

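The deck is level again with both flat pieces in place, and the rounds and tube are in the bin. I'll re-measure the flat pieces before picking.

Run:
```python
from tube import *
for n in('scene11','top11','top0'):
    c=load(n); W=cloud(c); h=cv2.cvtColor(c['color'],cv2.COLOR_RGB2HSV).astype(int)
    wh=(h[...,1]<60)&(h[...,2]>90)
    box=lambda lo,hi:((W>np.array(lo))&(W<np.array(hi))).all(-1)
    for nm,lo,hi in(('plate',[.535,.035,.0935],[.63,.11,.103]),('bar',[.44,.035,.1035],[.545,.11,.116])):
        P=W[wh&box(lo,hi)]
        if len(P)>20: (cx,cy),sz,a=cv2.minAreaRect(P[:,:2].astype(np.float32)); print(n,nm,len(P),np.round([cx,cy],4),np.round(sz,3),round(a,1),'z',np.median(P[:,2]).round(4),'pct',np.percentile(P[:,:2],[2,98],axis=0).round(4).tolist())
```

```text
scene11 plate 445 [0.5753 0.0697] [0.073 0.047] 2.5 z 0.0982 pct [[0.5419, 0.0478], [0.6088, 0.0925]]
scene11 bar 231 [0.5005 0.0708] [0.027 0.07 ] 88.8 z 0.1079 pct [[0.4685, 0.0588], [0.5338, 0.0838]]
top11 plate 417 [0.5746 0.0641] [0.038 0.072] 89.7 z 0.0986 pct [[0.54, 0.0468], [0.6074, 0.0825]]
top11 bar 288 [0.5052 0.0694] [0.024 0.078] 89.6 z 0.1089 pct [[0.4666, 0.0574], [0.5311, 0.0813]]
top0 plate 511 [0.575 0.068] [0.072 0.045] 2.4 z 0.0987 pct [[0.5403, 0.0469], [0.6071, 0.0904]]
top0 bar 292 [0.5052 0.0677] [0.028 0.079] 88.5 z 0.1087 pct [[0.4666, 0.0574], [0.5316, 0.0813]]
```

Run:
```python
from tube import *
st(); R0=ori(0)
a=rows(np.array([.575,.069,.14]),R0,n=4)
```

```text
t 18.2 p [0.5333 0.1763 0.1881] q [  6.9  27.9  93.2   0.1  59.1 -84.5] F [ 1.2 -0.6  0.8] o 0.597
n 4 twist [0.0001, -0.001, -0.0001]
[[-9.8,-27.1,12.0],[-9.8,-27.1,12.0],[-9.8,-27.1,12.0],[-9.8,-27.1,12.0]]
```

Emit:
carry_out(
  grip=[0.38,0.38,0.38,0.38,0.38,0.38],
  slide=[
    [-10,-27,12],
    [-10,-27,12],
    [-10,-27,10],
    [-10,-27,8],
    [0,0,0],
    [0,0,0],
  ],
  twist=[
    [0,0,0],
    [0,0,0],
    [0,0,0],
    [0,0,0],
    [0,0,0],
    [0,0,0],
  ],
)

```text
time_s: 18.8
position: [0.5766, 0.0677, 0.1436]
tcp_rot: [[-1.0, -0.026, -0.002], [-0.026, 1.0, 0.003], [0.002, 0.003, -1.0]]
force: [0.4, 0.5, -0.2]
opening: 0.691
```

Run:
```python
from tube import *
st(); err(np.array([.575,.069,.0885]),ori(0))
```

```text
t 18.8 p [0.5766 0.0677 0.1436] q [ -4.4  32.7  92.8   0.2  54.7 -96. ] F [ 0.4  0.5 -0.2] o 0.691
err mm (tool) [ 1.4  1.2 55.1] rot [ 0.0029 -0.0023  0.0016]
```

Emit:
carry_out(
  grip=[0.38,0.38,0.38,0.38,0.38,0.38],
  slide=[
    [1,1,16],
    [0,0,16],
    [0,0,10],
    [0,0,4],
    [0,0,0],
    [0,0,0],
  ],
  twist=[
    [0,0,0],
    [0,0,0],
    [0,0,0],
    [0,0,0],
    [0,0,0],
    [0,0,0],
  ],
)

```text
time_s: 19.4
position: [0.5738, 0.0732, 0.0963]
tcp_rot: [[-1.0, -0.03, -0.003], [-0.03, 1.0, 0.004], [0.003, 0.004, -1.0]]
force: [0.2, 0.3, -0.1]
opening: 0.694
```

Run:
```python
from tube import *
st(); err(np.array([.575,.069,.0885]),ori(0))
```

```text
t 19.4 p [0.5738 0.0732 0.0963] q [ -3.9  36.6  94.9   0.3  48.8 -95.8] F [ 0.2  0.3 -0.1] o 0.694
err mm (tool) [-1.1 -4.2  7.8] rot [ 0.0042 -0.0029  0.0054]
```

Emit:
carry_out(
  grip=[0.38,0.38,0.38,0.38],
  slide=[
    [0,-2,4],
    [0,-2,3],
    [0,0,0],
    [0,0,0],
  ],
  twist=[
    [0.002,-0.002,0.003],
    [0.002,0,0.003],
    [0,0,0],
    [0,0,0],
  ],
)

```text
time_s: 19.8
position: [0.5751, 0.069, 0.0904]
tcp_rot: [[-1.0, -0.024, 0.003], [-0.024, 1.0, -0.0], [-0.003, -0.0, -1.0]]
force: [0.2, -0.3, -0.6]
opening: 0.692
```

Run:
```python
from tube import *
st(); err(np.array([.575,.069,.0885]),ori(0))
```

```text
t 19.8 p [0.5751 0.069  0.0904] q [ -4.2  37.   95.2  -0.   47.6 -95.5] F [ 0.2 -0.3 -0.6] o 0.692
err mm (tool) [0.1 0.  1.9] rot [-0.0005  0.0029 -0.0009]
```

Emit:
carry_out(
  grip=[0.38,-1,-1,-1,-1,-1,-1,-1],
  slide=[
    [0,0,2],
    [0,0,0],
    [0,0,0],
    [0,0,0],
    [0,0,0],
    [0,0,0],
    [0,0,-10],
    [0,0,-25],
  ],
  twist=[
    [0,0,0],
    [0,0,0],
    [0,0,0],
    [0,0,0],
    [0,0,0],
    [0,0,0],
    [0,0,0],
    [0,0,0],
  ],
)

```text
time_s: 20.6
position: [0.5726, 0.0689, 0.1217]
tcp_rot: [[-1.0, -0.023, -0.005], [-0.023, 1.0, 0.0], [0.005, 0.0, -1.0]]
force: [-0.5, 0.3, -0.4]
opening: 0.512
```

```bash
cat > fb.py <<'E'
from tube import *
BC=np.array([.4756,-.3906,0]); BY=np.radians(-15.3)
BX=np.array([np.cos(BY),np.sin(BY),0]); BYv=np.array([-np.sin(BY),np.cos(BY),0])
RB=np.stack([-BX,np.cross([0,0,-1.],-BX),[0,0,-1.]],1)
def Bp(x,y,z): return BC+x*BX+y*BYv+z*Z
E
python3 - <<'E'
from fb import *
st(); print(RB.round(3))
p0=np.array(bot.read_state()['position']); R0=ori(0)
A=rows(np.array([.575,.06,.29]),R0)
B=rows(Bp(.038,0,.29),RB,start=A)
C=rows(Bp(.038,0,.10),RB,start=B)
E
```

```text
t 20.6 p [0.5726 0.0689 0.1217] q [ -4.2  34.3  94.1  -0.   51.8 -95.5] F [-0.5  0.3 -0.4] o 0.512
[[-0.965  0.264  0.   ]
 [ 0.264  0.965  0.   ]
 [-0.     0.    -1.   ]]
n 4 twist [0.0001, -0.0012, -0.0004]
[[-0.4,-2.2,-42.1],[-0.4,-2.2,-42.1],[-0.5,-2.2,-42.1],[-0.5,-2.2,-42.1]]
n 11 twist [0.0, 0.0, 0.0265]
[[6.7,-41.7,0.0],[5.6,-41.9,0.0],[4.5,-42.0,0.0],[3.4,-42.1,0.0],[2.3,-42.2,0.0],[1.2,-42.2,0.0],[0.0,-42.3,0.0],[-1.1,-42.2,0.0],[-2.2,-42.2,0.0],[-3.3,-42.1,0.0],[-4.4,-42.0,0.0]]
n 5 twist [0.0, 0.0, 0.0]
[[0.0,0.0,38.0],[0.0,0.0,38.0],[0.0,0.0,38.0],[0.0,0.0,38.0],[0.0,0.0,38.0]]
```

Emit:
carry_out(
  grip=[-1,-1,-1,-1,-1],
  slide=[
    [0,-2,-42],
    [0,-2,-42],
    [0,-2,-42],
    [0,-2,-42],
    [0,0,0],
  ],
  twist=[
    [0,0,0],
    [0,0,0],
    [0,0,0],
    [0,0,0],
    [0,0,0],
  ],
)

```text
time_s: 21.1
position: [0.5741, 0.0608, 0.3018]
tcp_rot: [[-1.0, -0.024, 0.001], [-0.024, 1.0, -0.0], [-0.001, -0.0, -1.0]]
force: [-0.4, 0.3, -0.1]
opening: 0.512
```

Run:
```python
from fb import *
st(); rows(Bp(.038,0,.29),RB,n=11)
```

```text
t 21.1 p [0.5741 0.0608 0.3018] q [ -5.   21.8  83.4  -0.   74.7 -96.4] F [-0.4  0.3 -0.1] o 0.512
n 11 twist [-0.0, 0.0001, 0.0264]
[[6.6,-41.8,1.1],[5.5,-42.0,1.1],[4.4,-42.1,1.1],[3.3,-42.2,1.1],[2.2,-42.3,1.1],[1.0,-42.3,1.1],[-0.1,-42.3,1.1],[-1.2,-42.3,1.1],[-2.3,-42.3,1.1],[-3.4,-42.2,1.1],[-4.5,-42.1,1.1]]
```

Emit:
carry_out(
  grip=[-1,-1,-1,-1,-1,-1,-1,-1,-1,-1,-1,-1],
  slide=[
    [7,-42,1],
    [6,-42,1],
    [4,-42,1],
    [3,-42,1],
    [2,-42,1],
    [1,-42,1],
    [0,-42,1],
    [-1,-42,1],
    [-2,-42,1],
    [-3,-42,1],
    [-4,-40,1],
    [0,0,0],
  ],
  twist=[
    [0,0,0.026],
    [0,0,0.026],
    [0,0,0.026],
    [0,0,0.026],
    [0,0,0.026],
    [0,0,0.026],
    [0,0,0.026],
    [0,0,0.026],
    [0,0,0.026],
    [0,0,0.026],
    [0,0,0.026],
    [0,0,0],
  ],
)

```text
time_s: 22.3
position: [0.5054, -0.4092, 0.2894]
tcp_rot: [[-0.964, 0.265, 0.002], [0.265, 0.964, 0.004], [-0.001, 0.005, -1.0]]
force: [-0.3, 0.6, -0.3]
opening: 0.515
```

Run:
```python
from fb import *
st(); err(Bp(.038,0,.29),RB); rows(Bp(.038,0,.10),RB)
c=snap('scene','scene12'); cv2.imwrite('pics/s12d.png',cv2.resize(c['color'][85:285,150:400,::-1],None,fx=3,fy=3,interpolation=cv2.INTER_CUBIC))
```

```text
t 22.3 p [ 0.5054 -0.4092  0.2894] q [ -49.    28.7   73.6    0.3   77.8 -123.6] F [-0.3  0.6 -0.3] o 0.515
err mm (tool) [-4.3 10.1 -0.6] rot [ 0.0047  0.0013 -0.0012]
n 5 twist [0.0009, 0.0003, -0.0002]
[[-0.8,1.8,37.9],[-0.8,1.9,37.9],[-0.8,1.9,37.9],[-0.9,1.9,37.9],[-0.9,2.0,37.9]]
```

View pics/s12d.png

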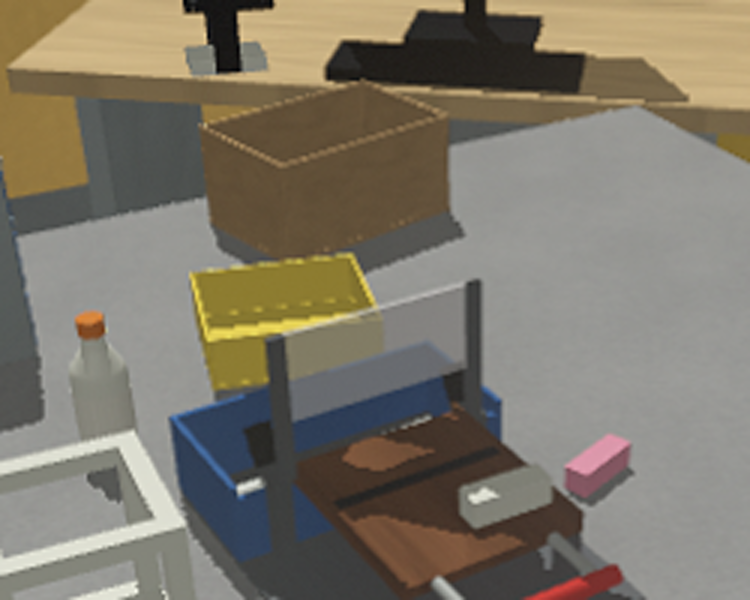

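The plate is held, at crop (228,60). I'll lower it into the yellow bin.

Emit:
carry_out(
  grip=[-1,-1,-1,-1,-1,-1],
  slide=[
    [-1,2,38],
    [-1,2,38],
    [-1,2,38],
    [-1,2,38],
    [-1,2,35],
    [0,0,0],
  ],
  twist=[
    [0,0,0],
    [0,0,0],
    [0,0,0],
    [0,0,0],
    [0,0,0],
    [0,0,0],
  ],
)

```text
time_s: 22.95
position: [0.5154, -0.3886, 0.0992]
tcp_rot: [[-0.966, 0.259, 0.004], [0.259, 0.966, 0.01], [-0.001, 0.011, -1.0]]
force: [0.2, 1.0, -0.3]
opening: 0.515
```

Run:
```python
from fb import *
st(); err(Bp(.038,0,.02),RB)
```

```text
t 22.95 p [ 0.5154 -0.3886  0.0992] q [ -47.2   40.4   84.5    0.7   55.4 -122.6] F [ 0.2  1.  -0.3] o 0.515
err mm (tool) [ -0.  -13.2  79. ] rot [0.0107 0.0011 0.0053]
```

Emit:
carry_out(
  grip=[-1,-1,-1,-1,-1,-1],
  slide=[
    [0,-5,16],
    [0,-4,16],
    [0,-3,16],
    [0,-2,16],
    [0,0,10],
    [0,0,0],
  ],
  twist=[
    [0.004,0,0.002],
    [0.004,0,0.002],
    [0.003,0,0.001],
    [0,0,0],
    [0,0,0],
    [0,0,0],
  ],
)

```text
time_s: 23.55
position: [0.5157, -0.4038, 0.0268]
tcp_rot: [[-0.965, 0.261, 0.008], [0.261, 0.965, -0.009], [-0.01, -0.006, -1.0]]
force: [-0.1, -0.3, -0.3]
opening: 0.512
```

Run:
```python
from fb import *
st(); err(Bp(.038,0,.02),RB)
```

```text
t 23.55 p [ 0.5157 -0.4038  0.0268] q [ -47.8   46.5   85.4    0.    47.4 -122.7] F [-0.1 -0.3 -0.3] o 0.512
err mm (tool) [4.2 2.2 6.7] rot [-0.0062  0.0097  0.0034]
```

Emit:
carry_out(
  grip=[-1,-1,0.3,0.3,0.3,0.3,0.3,0.3,0.3,0.3,0.3,0.3],
  slide=[
    [0,0,6],
    [0,0,0],
    [0,0,0],
    [0,0,0],
    [0,0,0],
    [0,0,-15],
    [0,0,-30],
    [0,0,-45],
    [0,0,-45],
    [0,0,-45],
    [0,0,-45],
    [0,0,-45],
  ],
  twist=[
    [0,0,0],
    [0,0,0],
    [0,0,0],
    [0,0,0],
    [0,0,0],
    [0,0,0],
    [0,0,0],
    [0,0,0],
    [0,0,0],
    [0,0,0],
    [0,0,0],
    [0,0,0],
  ],
)

```text
time_s: 24.75
position: [0.5113, -0.3989, 0.302]
tcp_rot: [[-0.965, 0.261, 0.003], [0.261, 0.965, -0.003], [-0.004, -0.002, -1.0]]
force: [1.2, -0.4, -1.4]
opening: 0.651
```

Run:
```python
from fb import *
st(); A=rows(np.array([.500,.070,.27]),ori(0),n=12); rows(np.array([.500,.070,.15]),ori(0),start=A)
c=snap('top','top13'); snap('scene','scene13'); cv2.imwrite('pics/t13.png',c['color'][:,:,::-1])
```

```text
t 24.75 p [ 0.5113 -0.3989  0.302 ] q [ -47.8   27.9   73.1    0.    78.8 -122.7] F [ 1.2 -0.4 -1.4] o 0.651
n 12 twist [-0.0002, 0.0003, -0.024]
[[11.1,37.5,2.5],[10.2,37.7,2.6],[9.3,38.0,2.6],[8.4,38.2,2.6],[7.5,38.4,2.6],[6.5,38.5,2.6],[5.6,38.7,2.6],[4.7,38.8,2.6],[3.7,38.9,2.6],[2.8,39.0,2.6],[1.9,39.0,2.7],[0.9,39.1,2.7]]
n 3 twist [0.0, 0.0, 0.0]
[[0.0,0.0,40.0],[0.0,0.0,40.0],[0.0,0.0,40.0]]
```

View pics/t13.png

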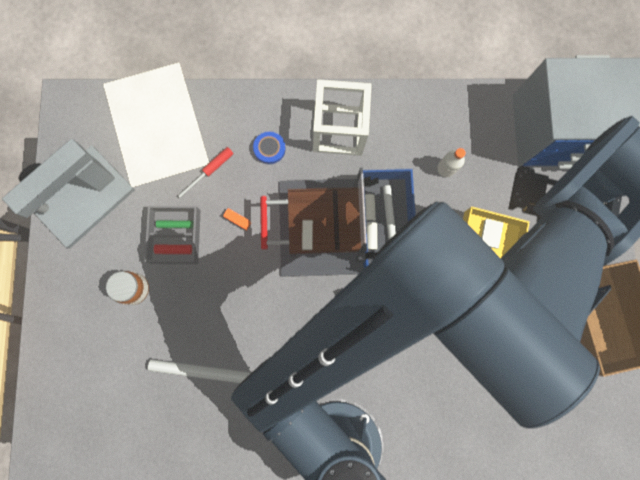

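The plate lies in the yellow bin at pixel (492,233). The white bar is still at (307,235) on the deck, away from the orange (236,218) and pink (347,303) look-alikes. I'll fetch it.

Emit:
carry_out(
  grip=[0,0,0,0,0,0,0,0,0,0,0,0],
  slide=[
    [11,38,2],
    [10,38,2],
    [9,38,2],
    [8,38,2],
    [7,38,2],
    [7,38,2],
    [6,39,3],
    [5,39,3],
    [4,39,3],
    [3,39,3],
    [2,39,3],
    [1,37,3],
  ],
  twist=[
    [0,0,-0.024],
    [0,0,-0.024],
    [0,0,-0.024],
    [0,0,-0.024],
    [0,0,-0.024],
    [0,0,-0.024],
    [0,0,-0.024],
    [0,0,-0.024],
    [0,0,-0.024],
    [0,0,-0.024],
    [0,0,-0.024],
    [0,0,-0.024],
  ],
)

```text
time_s: 26.05
position: [0.5004, 0.0753, 0.2795]
tcp_rot: [[-0.999, -0.025, 0.037], [-0.027, 0.999, -0.031], [-0.036, -0.032, -0.999]]
force: [0.8, 0.6, 0.1]
opening: 0.498
```

Emit:
carry_out(
  grip=[0,0],
  slide=[
    [0,0,0],
    [0,0,0],
  ],
  twist=[
    [0,0,0],
    [0,0,0],
  ],
)

```text
time_s: 26.25
position: [0.4985, 0.08, 0.2803]
tcp_rot: [[-0.999, -0.033, 0.038], [-0.034, 0.999, -0.029], [-0.037, -0.031, -0.999]]
force: [0.2, -0.5, -0.6]
opening: 0.499
```

Run:
```python
from fb import *
st(); err(np.array([.500,.070,.16]),ori(0))
```

```text
t 26.25 p [0.4985 0.08   0.2803] q [ -2.6  16.1  96.1  -1.7  65.6 -93.8] F [ 0.2 -0.5 -0.6] o 0.499
err mm (tool) [  3.3  -6.3 120.5] rot [-0.0305  0.0367  0.0093]
```

Emit:
carry_out(
  grip=[0,0,0,0,0,0],
  slide=[
    [1,-2,30],
    [1,-3,30],
    [1,-3,30],
    [0,-1,25],
    [0,0,0],
    [0,0,0],
  ],
  twist=[
    [-0.01,0.012,0.003],
    [-0.01,0.012,0.003],
    [-0.01,0.012,0.003],
    [0,0,0],
    [0,0,0],
    [0,0,0],
  ],
)

```text
time_s: 26.85
position: [0.5028, 0.0625, 0.1676]
tcp_rot: [[-1.0, -0.017, 0.012], [-0.017, 1.0, -0.002], [-0.012, -0.002, -1.0]]
force: [1.1, 0.3, 0.8]
opening: 0.502
```

Run:
```python
from fb import *
st(); err(np.array([.500,.070,.092]),ori(0))
```

```text
t 26.85 p [0.5028 0.0625 0.1676] q [-5.500e+00  2.550e+01  1.027e+02 -1.000e-01  5.110e+01 -9.650e+01] F [1.1 0.3 0.8] o 0.502
err mm (tool) [ 3.6  7.7 75.5] rot [-0.0022  0.0121 -0.0074]
```

Emit:
carry_out(
  grip=[0,0,0,0,0],
  slide=[
    [2,4,14],
    [1,3,14],
    [1,1,10],
    [0,0,0],
    [0,0,0],
  ],
  twist=[
    [0,0.006,-0.004],
    [0,0.006,-0.003],
    [0,0,0],
    [0,0,0],
    [0,0,0],
  ],
)

```text
time_s: 27.35
position: [0.5012, 0.0703, 0.13]
tcp_rot: [[-1.0, -0.024, 0.007], [-0.024, 1.0, -0.003], [-0.006, -0.003, -1.0]]
force: [0.3, 0.0, -0.7]
opening: 0.498
```

Run:
```python
from fb import *
st(); err(np.array([.500,.070,.092]),ori(0))
```

```text
t 27.35 p [0.5012 0.0703 0.13  ] q [ -4.6  29.1 104.4  -0.2  46.1 -95.8] F [ 0.3  0.  -0.7] o 0.498
err mm (tool) [ 1.5 -0.2 38. ] rot [-0.0031  0.0065 -0.0004]
```

Emit:
carry_out(
  grip=[0,0,0,0,0],
  slide=[
    [1,0,14],
    [0,0,14],
    [0,0,8],
    [0,0,0],
    [0,0,0],
  ],
  twist=[
    [0,0.003,0],
    [0,0.003,0],
    [0,0,0],
    [0,0,0],
    [0,0,0],
  ],
)

```text
time_s: 27.85
position: [0.5023, 0.0707, 0.0947]
tcp_rot: [[-1.0, -0.025, 0.005], [-0.025, 1.0, -0.004], [-0.005, -0.004, -1.0]]
force: [0.3, 1.2, 0.4]
opening: 0.499
```

Run:
```python
from fb import *
st(); err(np.array([.500,.070,.092]),ori(0))
```

```text
t 27.85 p [0.5023 0.0707 0.0947] q [ -4.5  32.8 105.5  -0.3  41.4 -95.8] F [0.3 1.2 0.4] o 0.499
err mm (tool) [ 2.4 -0.6  2.7] rot [-0.0038  0.0051  0.0011]
```

Good enough (14 mm of pad overlap). I'll close and lift.

Emit:
carry_out(
  grip=[-1,-1,-1,-1,-1,-1,-1,-1,-1,-1,-1,-1],
  slide=[
    [0,0,2],
    [0,0,0],
    [0,0,0],
    [0,0,0],
    [0,0,0],
    [0,0,-10],
    [0,0,-25],
    [0,0,-40],
    [0,0,-40],
    [0,0,-40],
    [0,0,-40],
    [0,0,0],
  ],
  twist=[
    [0,0,0],
    [0,0,0],
    [0,0,0],
    [0,0,0],
    [0,0,0],
    [0,0,0],
    [0,0,0],
    [0,0,0],
    [0,0,0],
    [0,0,0],
    [0,0,0],
    [0,0,0],
  ],
)

```text
time_s: 29.05
position: [0.5008, 0.0714, 0.2999]
tcp_rot: [[-1.0, -0.025, 0.007], [-0.025, 1.0, -0.004], [-0.007, -0.004, -1.0]]
force: [-0.3, -0.4, 0.2]
opening: 0.273
```

Run:
```python
from fb import *
st(); rows(Bp(-.038,0,.29),RB,n=12)
```

```text
t 29.05 p [0.5008 0.0714 0.2999] q [ -4.4  15.6  93.4  -0.2  70.6 -95.8] F [-0.3 -0.4  0.2] o 0.273
n 12 twist [-0.0002, 0.0006, 0.0244]
[[6.1,-37.5,0.9],[5.2,-37.7,0.9],[4.3,-37.8,0.9],[3.4,-37.9,0.9],[2.4,-37.9,0.9],[1.5,-38.0,0.9],[0.6,-38.0,0.9],[-0.3,-38.0,0.9],[-1.3,-38.0,0.9],[-2.2,-38.0,0.9],[-3.1,-37.9,0.8],[-4.0,-37.8,0.8]]
```

Emit:
carry_out(
  grip=[-1,-1,-1,-1,-1,-1,-1,-1,-1,-1,-1,-1],
  slide=[
    [6,-37,1],
    [5,-38,1],
    [4,-38,1],
    [3,-38,1],
    [2,-38,1],
    [2,-38,1],
    [1,-38,1],
    [0,-38,1],
    [-1,-38,1],
    [-2,-38,1],
    [-3,-38,1],
    [-4,-37,1],
  ],
  twist=[
    [0,0,0.024],
    [0,0,0.024],
    [0,0,0.024],
    [0,0,0.024],
    [0,0,0.024],
    [0,0,0.024],
    [0,0,0.024],
    [0,0,0.024],
    [0,0,0.024],
    [0,0,0.024],
    [0,0,0.024],
    [0,0,0.024],
  ],
)

```text
time_s: 30.25
position: [0.4322, -0.3879, 0.2887]
tcp_rot: [[-0.965, 0.261, 0.009], [0.262, 0.965, 0.003], [-0.008, 0.006, -1.0]]
force: [1.1, 0.1, 0.3]
opening: 0.271
```

Run:
```python
from fb import *
st(); err(Bp(-.038,0,.11),RB)
```

```text
t 30.25 p [ 0.4322 -0.3879  0.2887] q [ -53.2   22.7   84.1    0.5   73.  -128.2] F [1.1 0.1 0.3] o 0.271
err mm (tool) [ -3.3   7.8 178.7] rot [0.0056 0.0076 0.0024]
```

Emit:
carry_out(
  grip=[-1,-1,-1,-1,-1,-1,-1],
  slide=[
    [-1,2,36],
    [-1,2,36],
    [0,1,36],
    [0,0,36],
    [0,0,30],
    [0,0,0],
    [0,0,0],
  ],
  twist=[
    [0.002,0.003,0],
    [0.002,0.003,0],
    [0.002,0.003,0],
    [0,0,0],
    [0,0,0],
    [0,0,0],
    [0,0,0],
  ],
)

```text
time_s: 30.95
position: [0.4336, -0.3912, 0.1091]
tcp_rot: [[-0.963, 0.271, -0.001], [0.271, 0.963, -0.004], [0.0, -0.004, -1.0]]
force: [-0.6, -1.0, 0.6]
opening: 0.27
```

Run:
```python
from fb import *
st(); err(Bp(-.038,0,.018),RB)
c=snap('scene','scene14'); cv2.imwrite('pics/s14d.png',cv2.resize(c['color'][85:285,150:400,::-1],None,fx=3,fy=3,interpolation=cv2.INTER_CUBIC))
```

```text
t 30.95 p [ 0.4336 -0.3912  0.1091] q [ -52.9   35.7   93.8   -0.2   50.4 -127.1] F [-0.6 -1.   0.6] o 0.27
err mm (tool) [-2.3 12.  91.1] rot [-0.0038 -0.0003 -0.007 ]
```

View pics/s14d.png

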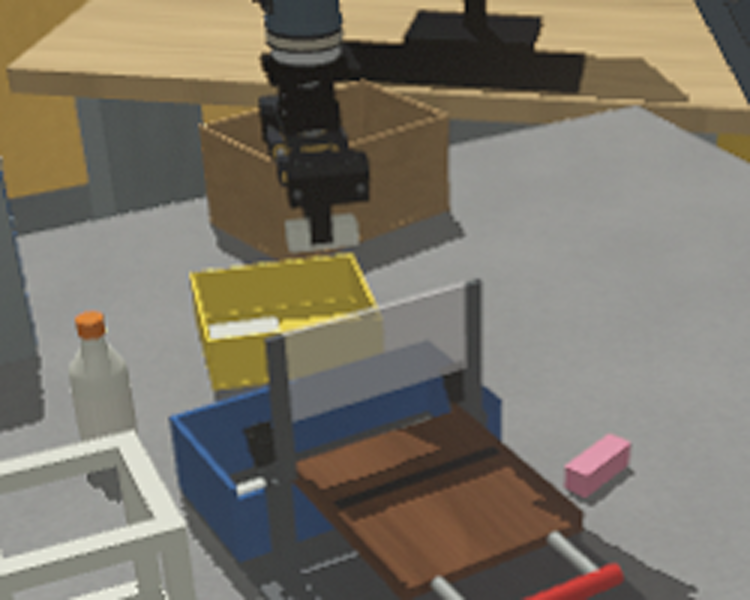

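Emit:
carry_out(
  grip=[-1,-1,-1,-1,-1,-1,-1],
  slide=[
    [-1,4,18],
    [-1,4,18],
    [0,2,18],
    [0,1,16],
    [0,0,10],
    [0,0,0],
    [0,0,0],
  ],
  twist=[
    [0,0,-0.004],
    [0,0,-0.003],
    [0,0,0],
    [0,0,0],
    [0,0,0],
    [0,0,0],
    [0,0,0],
  ],
)

```text
time_s: 31.7
position: [0.4459, -0.3898, 0.0413]
tcp_rot: [[-0.965, 0.263, 0.015], [0.262, 0.965, -0.025], [-0.022, -0.02, -1.0]]
force: [0.0, 0.5, -0.5]
opening: 0.275
```

Run:
```python
from fb import *
st(); err(Bp(-.038,0,.018),RB)
```

```text
t 31.7 p [ 0.4459 -0.3898  0.0413] q [ -51.9   41.8   95.6   -0.3   40.9 -126.4] F [ 0.   0.5 -0.5] o 0.275
err mm (tool) [ 9.6  7.6 22.9] rot [-0.0204  0.0216  0.0012]
```

Emit:
carry_out(
  grip=[-1,-1,-1,-1,-1,-1],
  slide=[
    [5,3,6],
    [4,3,7],
    [3,2,6],
    [0,0,4],
    [0,0,0],
    [0,0,0],
  ],
  twist=[
    [-0.008,0.008,0],
    [-0.008,0.008,0],
    [-0.004,0.005,0],
    [0,0,0],
    [0,0,0],
    [0,0,0],
  ],
)

```text
time_s: 32.3
position: [0.4366, -0.3798, 0.0185]
tcp_rot: [[-0.965, 0.263, 0.002], [0.263, 0.965, -0.002], [-0.002, -0.001, -1.0]]
force: [0.3, 1.0, -1.1]
opening: 0.274
```

Run:
```python
from fb import *
st(); err(Bp(-.038,0,.018),RB)
```

```text
t 32.3 p [ 0.4366 -0.3798  0.0185] q [ -52.1   43.7   96.8    0.    39.3 -126.9] F [ 0.3  1.  -1.1] o 0.274
err mm (tool) [-2.5 -0.2  0.5] rot [-0.0011  0.002   0.0009]
```

Spot on. I'll release and retract.

Emit:
carry_out(
  grip=[0,0,0,0,0,0,0,0,0,0,0,0],
  slide=[
    [0,0,0],
    [0,0,0],
    [0,0,0],
    [0,0,0],
    [0,0,-15],
    [0,0,-30],
    [0,0,-45],
    [0,0,-45],
    [0,0,-45],
    [0,0,-45],
    [0,0,-45],
    [0,0,0],
  ],
  twist=[
    [0,0,0],
    [0,0,0],
    [0,0,0],
    [0,0,0],
    [0,0,0],
    [0,0,0],
    [0,0,0],
    [0,0,0],
    [0,0,0],
    [0,0,0],
    [0,0,0],
    [0,0,0],
  ],
)

```text
time_s: 33.5
position: [0.4361, -0.3791, 0.307]
tcp_rot: [[-0.965, 0.263, 0.005], [0.263, 0.965, -0.006], [-0.006, -0.004, -1.0]]
force: [0.6, 0.1, 0.3]
opening: 0.497
```

Emit:
carry_out(
  grip=[0,0,0,0,0,0],
  slide=[
    [0,40,0],
    [0,45,0],
    [0,45,0],
    [0,45,0],
    [0,40,0],
    [0,0,0],
  ],
  twist=[
    [0,0,0],
    [0,0,0],
    [0,0,0],
    [0,0,0],
    [0,0,0],
    [0,0,0],
  ],
)

```text
time_s: 34.1
position: [0.4926, -0.1659, 0.3114]
tcp_rot: [[-0.963, 0.268, 0.013], [0.268, 0.963, -0.013], [-0.016, -0.009, -1.0]]
force: [-0.2, -0.1, -0.1]
opening: 0.502
```

Run:
```python
from fb import *
st(); c=snap('top','top15'); c=snap('scene','scene15'); cv2.imwrite('pics/s15d.png',cv2.resize(c['color'][85:285,150:400,::-1],None,fx=3,fy=3,interpolation=cv2.INTER_CUBIC))
```

```text
t 34.1 p [ 0.4926 -0.1659  0.3114] q [ -30.8   15.9   91.    -0.3   72.1 -105.1] F [-0.2 -0.1 -0.1] o 0.502
```

View pics/s15d.png

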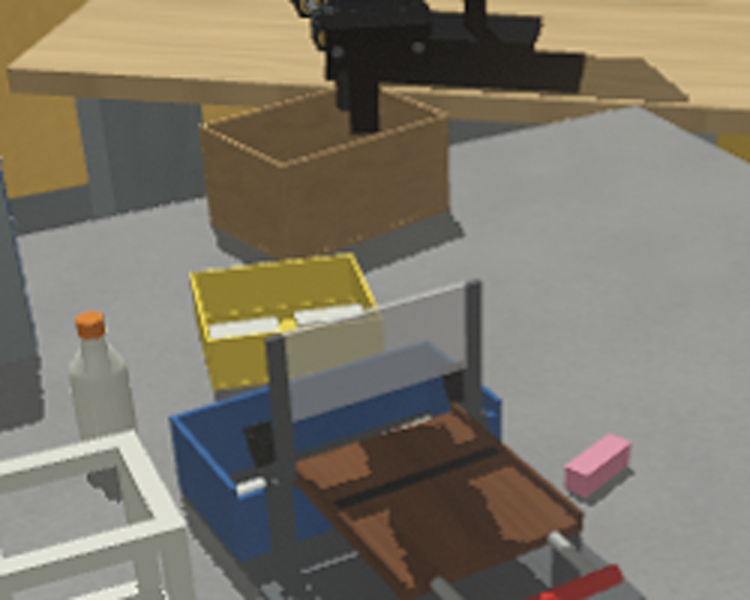

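View pics/top15.png

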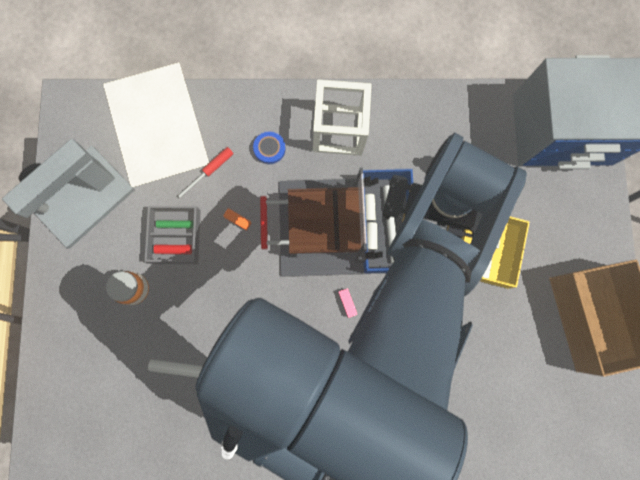

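Both flat pieces lie in the yellow bin (scene crop (245,327) and (330,315)). The rounds and tube are in the blue bin, the deck is down, and nothing else looks moved. I'll do a last numeric check and hand in.

Run:
```python
from fb import *
c=load('scene15'); W=cloud(c); h=cv2.cvtColor(c['color'],cv2.COLOR_RGB2HSV).astype(int)
D=W-BC; L=np.stack([D@BX,D@BYv,D[...,2]],-1); m=(h[...,1]<70)&(h[...,2]>120)&(abs(L[...,0])<.085)&(abs(L[...,1])<.075)&(L[...,2]<.05)
for s in(1,-1):
    q=L[m&(np.sign(L[...,0])==s)]; print('flat',s,len(q),np.percentile(q,[5,50,95],axis=0).round(3).tolist())
c=load('top15'); W=cloud(c)-H0; S_=np.stack([W@XS,W@YS,W[...,2]],-1)
b=S_[(abs(S_[...,0])<.06)&(S_[...,1]>.09)&(S_[...,1]<.175)&(S_[...,2]<.15)]; print('deck z top end',np.median(b[:,2]).round(4))
h=cv2.cvtColor(c['color'],cv2.COLOR_RGB2HSV).astype(int)
P=S_[(h[...,1]<60)&(h[...,2]>120)&(S_[...,1]<-.01)&(S_[...,1]>-.118)&(abs(S_[...,0])<.118)&(S_[...,2]<.06)&(S_[...,2]>.015)]; print('bin pieces',np.percentile(P,[2,50,98],axis=0).round(3).tolist())
st(); print(bot.hand_in())
```

```text
flat 1 112 [[0.011, -0.054, 0.002], [0.042, -0.013, 0.017], [0.073, 0.002, 0.019]]
flat -1 98 [[-0.078, -0.061, 0.003], [-0.038, -0.003, 0.027], [-0.012, 0.012, 0.029]]
deck z top end 0.085
bin pieces [[-0.066, -0.08, 0.021], [-0.004, -0.027, 0.034], [0.091, -0.011, 0.042]]
t 34.2 p [ 0.4927 -0.1699  0.3115] q [ -31.1   16.    90.9   -0.4   72.  -105.2] F [-1.2 -0.2 -0.4] o 0.498
the job is handed in; nothing more can be done
None
```

The job is done and handed in at about 34 s of the 72 s allowed; no verdict was reported.

- **Stop tube:** I pulled it from its clips and laid it in the blue bin. The two clips did not let go together: the tube pivoted in the grip and the far end had to be drawn out along its own length.
- **Deck:** I raised it to about 0.24 rad. Both round pieces rolled into the blue bin and both flat pieces stayed on the deck. I then lowered it to level at about 0.2 rad/s, holding the handle all the way.
- **Flat pieces:** Both are in the yellow bin.

**Last checks:**
- The plate and the bar sit on the yellow bin's floor, about 42 mm and 38 mm either side of its centre.
- The deck surface is 85 mm above the table, so it is level.
- The rounds and the tube lie low in the blue bin (tops at most 42 mm above the table). In the last top view the arm partly hid the tube; earlier views showed it clear.
- By eye in the pictures, the bystanders and look-alikes had not moved; I did not measure them. The arm was touching nothing.

No check failed or disagreed.

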